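Set up the vial shaker

ROBOT

A 6-joint arm with a two-finger parallel gripper is mounted at the origin on the work surface. World frame = base frame: x ahead of the robot, y to its left, z up, the work surface at z = 0. Lengths are in m, angles in rad, forces in N, time in s.
With the tool pointing down it reaches from about 0.3 to 0.825 m from the base axis. Payload 5.4 kg.
Tool frame: the origin (TCP) lies midway between the tips of the shut fingers; the grasp point (between the pads) lies 19 mm behind it; z points along the fingers, x is the direction in which the jaws open and shut, and the axes are right-handed (so a half turn about z gives the same grasp; the last joint's range is limited). The gripper opens to 92 mm and grips with 3 to 60 N. Pads are 20 mm wide; open, the fingers measure 128 mm over their backs; the gripper's body (75 mm by 189 mm) begins 69 mm behind the grasp point.
Start: joints at [-1.328, 0.158, 1.597, -0, 1.386, -0.21], TCP at [0.252, -0.517, 0.215] pointing down, gripper open.
Joint ranges: [-2.91, 2.91], [-0.94, 2.29], [0.18, 2.7], [-1.29, 4.43], [0.17, 2.64], [-3, 3]. Speed limits (rad/s): [2.57, 2.57, 3.14, 3.14, 3.14, 3.14].

INTERFACE

Orientations are given as [roll, pitch, yaw] about the fixed x, y, z axes, in that order (R = Rz(yaw) Ry(pitch) Rx(roll)).
In Python, from rig import arm, eyes, ticket gives the robot as it stands.
- The arm moves only by the tool step_arm, never from a script. Its argument "moves" is a list that holds one entry, the list of rows, each a list of 7 numbers: the shift along the tool's x, y, z in m, then the turn, a rotation vector about the tool's x, y, z in rad, then the finger opening in m, from 0 to 0.0919. A call has exactly 5 rows; each row is the pose to reach, as a shift and turn from the pose commanded when the call began, along the tool's axes at that moment; what a row does not reach only later rows make up. A row lasts 1/12 s, in which the tool goes at most 41.7 mm and 7.16 degrees, less where a joint would pass 70% of its speed; a pose out of reach is approached as far as the arm can. A call with a gripper value outside its range is refused whole. The fingers move at their own pace and stop on an object; "squeeze" is the grip in N (left out, the last holds). Time passes only in rows, so rows that repeat a pose let the fingers close, or fill a call up. It gives the time, the measured TCP pose, the force and the opening at its end, in the units of the state.
- arm.read_state(): the state, without advancing time (a new reading comes with each control period).
- eyes.grab_frame(name): name is "side" or "top"; returns the picture (384x512x3 uint8, blue, green, red); there is no depth.
- eyes.camera_params(name): a dict with "vfov" (degrees; the focal length in pixels is half the picture's height over the tangent of half this angle, whatever the lens; pixels are square), "cx", "cy" (the principal point, pixels), "R" (3x3) and "t" (3): a world point X has camera coordinates R X + t. Camera axes: x right, y down, z forward; pixel columns grow to the right and rows downward; lengths in m; the calibration is good to about 2 mm. A picture is of the moment at which its call begins. camera_params takes no time and is no camera call.
- ticket.job_done(): hands the job in, once; it reports no verdict.
The state is a dict: "t": time; "joints": joint angles; "qd": joint speeds; "joint_torque": joint torques, N m; "tool_pos": TCP position; "tool_rot": TCP orientation; "wrist_force": force on the tool from outside, world axes, zero at the start; "wrist_torque": the same for the moment, N m; "grip_width": finger opening in m.
Only numpy, scipy, OpenCV 4.12 (cv2) and the standard library are available. Lean on these libraries where they do the work, as an engineer would, in place of code of your own. Each camera call takes 0.05 s, during which the arm holds its last target.

TASK

Set up the vial shaker: fit the adapter plate whose holes match the studs fully home and flat on its drive deck, then stand the yellow cup over that plate's hub so that it sits on the plate, then stand the vial in the cup. Lay the plate that does not fit flat in the blue tray, hub up, at any time. Keep the vial upright throughout and leave the pump bottle, steel dish and swab box where they are.

Things in the scene. Friction and masses are not known exactly. Their poses are not given: they have to be found in the camera images.
- shaker: Vial shaker, fixed: white body 150 (x) x 170 (y) mm, control panel on its -x side; centred on top a round grey deck 112 mm across, its flat top 80 mm above the origin. Three 8 mm brass studs with tapered tips stand 16 mm above the deck, 38 mm from its centre, at 0, 120, 240 deg from the shaker's own x axis. Nothing turns. Origin: centre of the underside, z up.
- tray: Open blue plastic tray, fixed to the bench, 180 x 180 mm outside, 22 mm high, walls and floor 5 mm thick. Origin: centre of its underside.
- black_plate: Black adapter plate, loose, about 250 g: 110 x 110 mm square, 8 mm thick, THREE through holes 15 mm across, 38 mm from the centre, at 0, 120, 240 deg from its own x axis. In the middle of its top a round aluminium hub to grip: 28 mm across, 28 mm high (top 3 mm tapered), 36 mm in all above the underside. Origin: centre of the underside, z up along the hub.
- orange_plate: Orange adapter plate, loose, as the black one (110 x 110 x 8 mm, 250 g nominal, same 28 mm hub, 36 mm in all) but with FOUR holes 15 mm across, 38 mm from the centre, at 0, 90, 180 and 270 degrees from its own x axis. Origin: centre of the underside; z up.
- vial_cup: Yellow vial cup, loose, upright, about 150 g: round, 62 mm across, 65 mm high. Underneath a socket 42 mm across, 34 mm deep, that goes over a plate's hub, the cup's lower rim then resting on the plate; on top an open well 42 mm across, its floor 39 mm above the underside (26 mm deep). Origin: centre of the underside, z up.
- vial: Glass vial, loose, 80 g, standing upright: amber body 30 mm across up to 56 mm height, paper band from 6 to 28 mm height, sloping shoulder to 62 mm, aluminium cap 22 mm across up to 75 mm. In the cup its lowest 26 mm are in the well. Origin: centre of the underside; z up.
- pump_bottle: White pump bottle, loose, 60 mm across, 163 mm high; to be left alone. Origin: centre of the underside.
- steel_dish: Steel bowl, loose, 90 mm across, 35 mm high; to be left alone. Origin: centre of the underside.
- swab_box: Blue swab box with a paper panel on top, loose, 100 x 100 x 60 mm; to be left alone. Origin: centre of the underside.
Mind the look-alikes: they are no part of the job. There is more than one size of the vial_cup; the one meant has the size given above.

How it is judged:
On the way, in this order (a step that is already met when the one before it is completed fails the run):
1. the black plate is home on the shaker's studs (z of black_plate in the frame of shaker between 0.074 and 0.084 m and horizontal distance between black_plate and shaker below 0.008 m and angle between black_plate's own z axis and vertical below 0.06 rad), for 0.2 s.
2. the cup stands over the hub on that plate (all of step 1 and z of vial_cup in the frame of black_plate between 0.004 and 0.012 m and horizontal distance between vial_cup and black_plate below 0.01 m and angle between vial_cup's own z axis and vertical below 0.08 rad), for 0.2 s.
3. the vial stands in the cup (all of step 2 and z of vial in the frame of vial_cup between 0.034 and 0.044 m and horizontal distance between vial and vial_cup below 0.01 m and angle between vial's own z axis and vertical below 0.12 rad), for 0.2 s.
At the end, for the whole second after the job is handed in: Black plate home on the shaker (4 mm in height, 8 mm sideways, level); cup on it over the hub (4, 10 mm), vial in the cup (5, 10 mm), both upright; orange plate flat in the tray, hub up, within 40 mm of its centre; all released, at rest; bystanders within 30 mm of their start (all of step 3 and z of orange_plate in the frame of tray between 0.001 and 0.012 m and angle between orange_plate's own z axis and vertical below 0.08 rad and x of orange_plate in the frame of tray between -0.04 and 0.04 m and y of orange_plate in the frame of tray between -0.04 and 0.04 m and linear speed of each of black_plate, orange_plate, vial_cup, vial below 0.02 m/s and distance of each of pump_bottle, steel_dish, swab_box from where it was at the start of the episode below 0.03 m); the robot touches nothing.
It fails at once if the vial is tipped by more than about 35 degrees (angle between vial's own z axis and vertical above 0.6 rad).
It fails at once if the pump bottle is moved by more than 30 mm (distance of pump_bottle from where it was at the start of the episode above 0.03 m).
It fails at once if the steel dish is moved by more than 30 mm (distance of steel_dish from where it was at the start of the episode above 0.03 m).
It fails at once if the swab box is moved by more than 30 mm (distance of swab_box from where it was at the start of the episode above 0.03 m).
It also fails if it takes over 141 s, if anything falls off the work surface, if the arm or the gripper's body presses on something with over 40 N, if the wrist force passes 120 N, or if a joint passes its speed limit or range.

## Working session

There is one attempt and no reset: what is moved stays moved. The work goes in short steps, Python scripts to look and compute and a tool call to move; the robot and the scene stay as the last step left them, time stands still between calls to the robot, and variables do not carry over. Pictures are saved under pics/ and viewed, and the job is handed in when it is done.

Besides the shell and the picture viewer there is one more tool, called after "Emit:" as a command line: name --argument value ..., lists and objects as JSON in quotes. step_arm: Moves the arm, as the interface text tells. Its arguments: {"type":"object","properties":{"moves":{"type":"array"},"squeeze":{"type":"number"}},"required":["moves"]}

```bash
ls; mkdir -p pics; cat > h.py <<'E'
import numpy as np, cv2
from rig import arm, eyes, ticket
def P(n):
    c=eyes.camera_params(n); f=192/np.tan(np.radians(c['vfov'])/2)
    return f,c['cx'],c['cy'],np.array(c['R']),np.array(c['t'])
def ray(n,u,v):
    f,cx,cy,R,t=P(n); d=R.T@np.array([(u-cx)/f,(v-cy)/f,1]); return -R.T@t,d
def onz(n,u,v,z):
    o,d=ray(n,u,v); return o+d*(z-o[2])/d[2]
def proj(n,X):
    f,cx,cy,R,t=P(n); c=R@np.array(X)+t; return f*c[0]/c[2]+cx,f*c[1]/c[2]+cy
E
python3 - <<'E'
from h import *
for n in ['side','top']:
    im=eyes.grab_frame(n); cv2.imwrite(f'pics/{n}0.png',im)
    c=eyes.camera_params(n); print(n,c, 'pos',-np.array(c['R']).T@np.array(c['t']))
print(arm.read_state())
E
```

```text
pics
side {'vfov': 44.75387840816231, 'cx': 260.954302001069, 'cy': 190.48174499714617, 'R': array([[-0.81254681, -0.58286343, -0.00615663],
       [-0.30015449,  0.42744096, -0.85276111],
       [ 0.49967486, -0.69106037, -0.52226487]]), 't': array([0.4915628 , 0.2072486 , 0.81553336])} pos [0.05412286 0.76151023 0.60568433]
top {'vfov': 47.07851379498064, 'cx': 260.74787752021166, 'cy': 192.21249074367233, 'R': array([[ 0.01702414, -0.99942016,  0.02948771],
       [-0.989655  , -0.021045  , -0.14191579],
       [ 0.14245407, -0.02676666, -0.98943943]]), 't': array([-0.02873086,  0.64136496,  1.19755999])} pos [0.46462187 0.01683801 1.27678009]
{'t': 0.1, 'joints': array([-1.32811155e+00,  1.58983857e-01,  1.59807061e+00, -1.62574540e-06,
        1.38619828e+00, -2.10147072e-01]), 'qd': array([ 0.00015953, -0.00011785, -0.00504124,  0.00142582,  0.00101285,
       -0.00012295]), 'joint_torque': array([ 3.37084894e-04, -3.86501455e+01, -3.22961104e+01,  7.03550619e-02,
        3.39132850e-02, -4.91756941e-05]), 'tool_pos': array([ 0.25139126, -0.51652155,  0.21373647]), 'tool_rot': array([-3.14124792e+00,  1.62390025e-03, -1.11796390e+00]), 'wrist_force': array([-0.19716283, -0.13718277,  0.04551515]), 'wrist_torque': array([ 0.02947724,  0.00881959, -0.0241611 ]), 'grip_width': 0.09164016932282239}
```

View pics/side0.png

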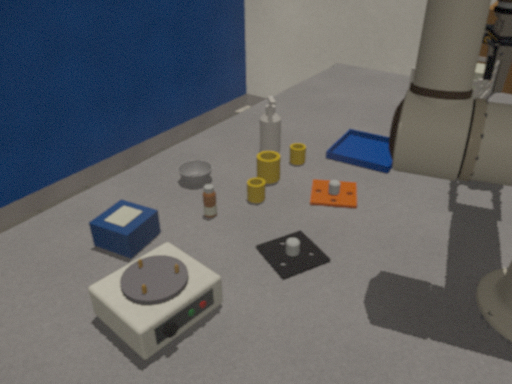

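View pics/top0.png

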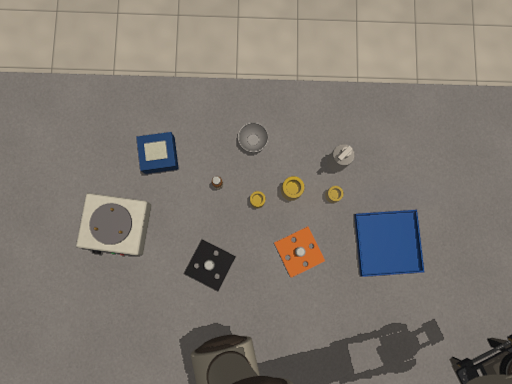

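The top view shows three yellow cups, at (258,199), (293,188) and (335,194). It also shows the black plate at (210,265), the orange plate at (300,251), the shaker at (112,224), the tray at (389,243) and the vial at (217,182). Next I'll measure them and enlarge crops.

```bash
cat > m.py <<'E'
from h import *
top=cv2.imread('pics/top0.png'); side=cv2.imread('pics/side0.png')
def blobs(im,lo,hi,amin=40):
    h=cv2.cvtColor(im,cv2.COLOR_BGR2HSV); m=cv2.inRange(h,lo,hi)
    m=cv2.morphologyEx(m,cv2.MORPH_CLOSE,np.ones((3,3)))
    cs,_=cv2.findContours(m,cv2.RETR_EXTERNAL,cv2.CHAIN_APPROX_NONE)
    return [c for c in cs if cv2.contourArea(c)>amin]
E
python3 - <<'E'
from m import *
for nm,im in (('top',top),('side',side)):
  for name,lo,hi in (('yellow',(20,120,60),(32,255,255)),('orange',(4,180,120),(15,255,255)),('blue',(105,150,40),(125,255,255)),('black',(0,0,0),(180,255,38))):
    for c in blobs(im,lo,hi):
        r=cv2.minAreaRect(c); b=cv2.boundingRect(c)
        if b[2]>160: continue
        print(nm,name,cv2.contourArea(c),np.round(r[0],1),np.round(r[1],1),round(r[2],1),b)
def crop(n,im,x,y,w,h,s): cv2.imwrite(n,cv2.resize(im[y:y+h,x:x+w],None,fx=s,fy=s,interpolation=cv2.INTER_CUBIC))
crop('pics/c1.png',top,70,160,130,110,6); crop('pics/c2.png',top,180,120,180,130,4.4); crop('pics/c3.png',top,180,220,150,80,5)
crop('pics/c4.png',side,190,130,190,150,4)
E
```

```text
top yellow 177.5 [257.3 198.8] [15.6 14.8] 45.0 (250, 191, 16, 17)
top yellow 162.5 [335. 193.] [14. 14.] 90.0 (328, 186, 15, 15)
top yellow 350.0 [292.5 186.5] [21. 21.] 90.0 (282, 176, 22, 22)
top orange 1354.0 [298.7 251.4] [38.  37.6] 63.4 (275, 227, 49, 50)
top blue 3763.0 [389.1 242.5] [63.3 63. ] 84.4 (356, 210, 68, 66)
top blue 1251.0 [157.1 152.4] [37.  37.1] 82.4 (137, 132, 41, 41)
top black 178.5 [259.5 379.5] [ 7. 53.] 90.0 (233, 376, 54, 8)
top black 553.5 [484.6 364.3] [28.5 60.4] 77.4 (452, 344, 60, 40)
top black 60.5 [494.2 341.7] [11.1 10.1] 58.0 (488, 339, 14, 11)
top black 60.0 [224.2 338.2] [ 5.6 41.6] 81.7 (204, 335, 42, 10)
top black 1349.5 [209.5 264.5] [37.1 38. ] 26.6 (185, 240, 50, 50)
side yellow 960.0 [264.  176.5] [28.  55.6] 20.3 (247, 151, 33, 52)
side yellow 256.5 [297.5 153.5] [21. 15.] 90.0 (290, 143, 16, 22)
side orange 738.0 [334.1 193. ] [43.8 23.2] 4.8 (312, 180, 44, 27)
side blue 48.0 [101.6 240.8] [18.8  8.9] 26.6 (94, 233, 18, 15)
side blue 246.5 [107.6 223.1] [30.8 32. ] 74.6 (91, 204, 37, 31)
side blue 1608.0 [362.1 148.5] [63.3 33.2] 14.4 (329, 130, 63, 42)
side black 127.0 [168.7 329.5] [11.3 16.7] 41.2 (159, 322, 19, 15)
side black 41.0 [392.3 135.7] [ 3.8 32.6] 9.8 (390, 120, 8, 33)
side black 347.5 [497.8  52.4] [25.7 52.3] 2.4 (484, 26, 28, 53)
side black 74.0 [502.7  10.5] [17.3  5.9] 10.3 (494, 7, 18, 7)
```

View pics/c1.png

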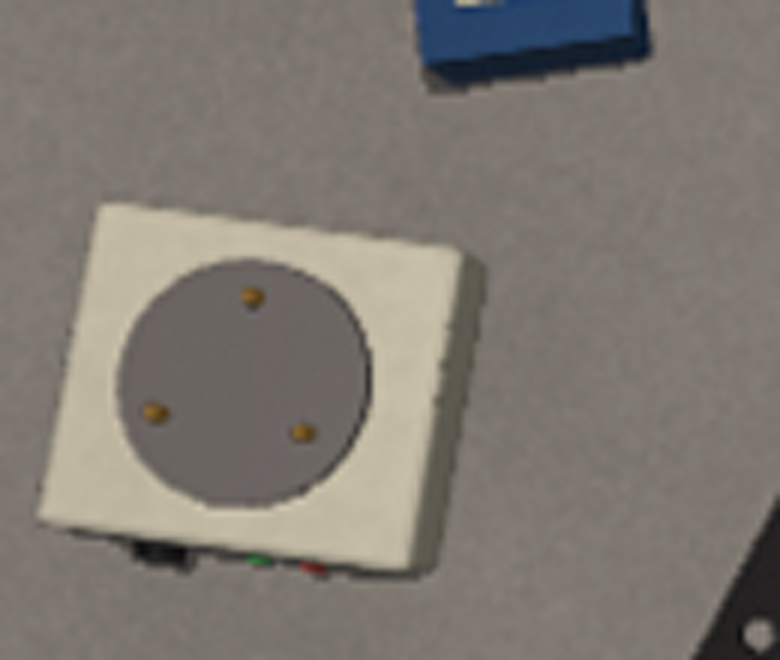

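View pics/c2.png

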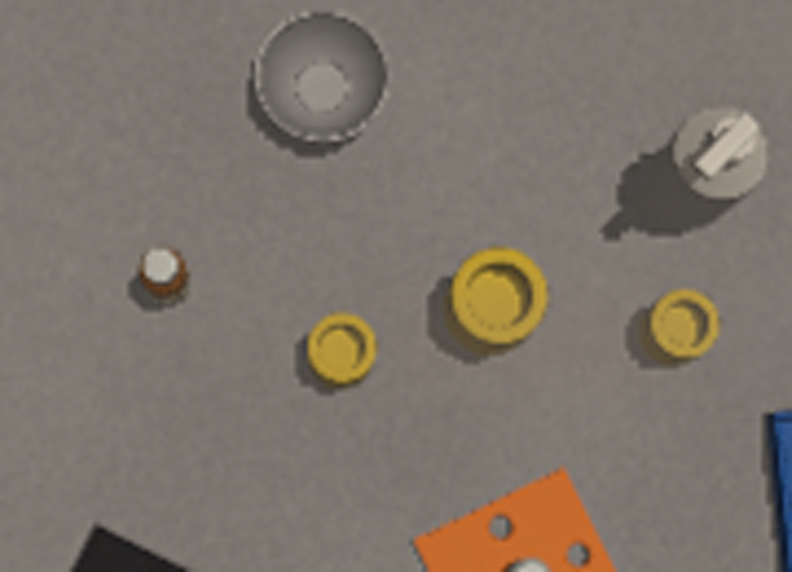

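View pics/c3.png

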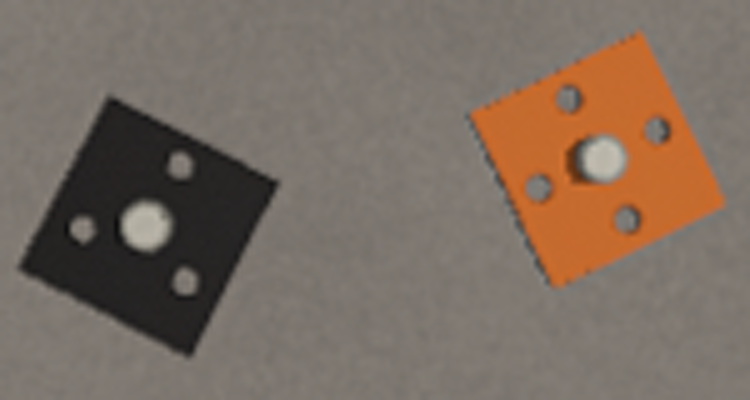

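View pics/c4.png

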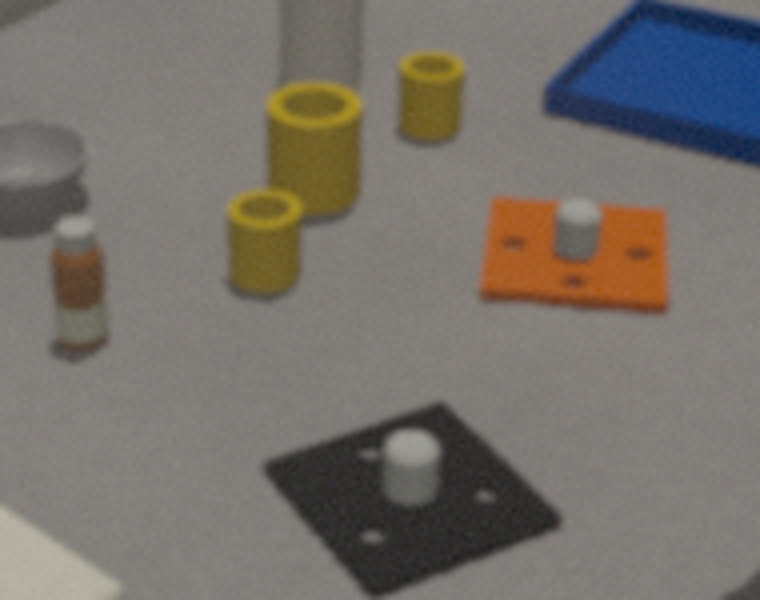

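The 62 mm cup is the middle one at (293,188). It is 22 px across, about 61 mm, while the other two are about 15 px, or 42 mm. The 4.4x crop confirms this. The black plate shows three holes and the orange plate four.

```bash
cat > loc.py <<'E'
from m import *
def cen(c):
    M=cv2.moments(c); return M['m10']/M['m00'],M['m01']/M['m00']
def sub(im,x,y,w,h): 
    o=np.zeros_like(im); o[:]=128; o[y:y+h,x:x+w]=im[y:y+h,x:x+w]; return o
E
python3 - <<'E'
from loc import *
# studs
hs=cv2.cvtColor(top,cv2.COLOR_BGR2HSV); roi=np.zeros(hs.shape[:2],np.uint8); roi[200:248,80:150]=255
m=cv2.inRange(hs,(8,110,40),(30,255,255))&roi
n,_,st,ce=cv2.connectedComponentsWithStats(m)
print('top studs');S=[]
for i in range(1,n):
    if st[i,4]>=4: p=onz('top',*ce[i],.090); S.append(p); print(ce[i],st[i,4],p.round(4))
S=np.array(S);print('c',S.mean(0), [np.linalg.norm(s-S.mean(0)).round(4) for s in S])
c=S.mean(0); print('ang',[np.degrees(np.arctan2(*(s-c)[1::-1])).round(1) for s in S])
# deck
g=cv2.cvtColor(top,cv2.COLOR_BGR2GRAY); w=np.zeros_like(g); 
d=((g<150)).astype(np.uint8)*255; d&=roi
w=cv2.inRange(g,140,255)&roi
cs,h=cv2.findContours(w,cv2.RETR_CCOMP,cv2.CHAIN_APPROX_NONE)
for k,q in enumerate(cs):
    if cv2.contourArea(q)>800:
        pts=np.array([onz('top',u,v,.08)[:2] for u,v in q[:,0]],np.float32)
        if h[0][k][3]>=0: print('deck hole',cv2.fitEllipse(pts), cv2.minEnclosingCircle(pts))
        else: print('body',cv2.minAreaRect(pts))
# plates
for nm,lo,hi,hint in (('black',(0,0,0),(180,255,45),(185,240,50,50)),('orange',(4,150,80),(18,255,255),(275,225,52,52))):
    im=sub(top,*[hint[0]-3,hint[1]-3,hint[2]+6,hint[3]+6])
    c=max(blobs(im,lo,hi),key=cv2.contourArea)
    pts=np.array([onz('top',u,v,.008)[:2] for u,v in c[:,0].astype(float)],np.float32)
    print(nm,cv2.minAreaRect(pts))
    hh=cv2.cvtColor(im,cv2.COLOR_BGR2HSV);mm=cv2.inRange(hh,lo,hi); 
    full=np.zeros_like(mm); cv2.drawContours(full,[c],-1,255,-1); full=cv2.erode(full,np.ones((5,5)))
    hm=full&~mm; n,_,st,ce=cv2.connectedComponentsWithStats(hm)
    for i in range(1,n):
        if st[i,4]>5: print('  hole/hub',ce[i].round(1),st[i,4],onz('top',*ce[i],.004)[:2].round(4),'hubtop',onz('top',*ce[i],.034)[:2].round(4))
c=[b for b in blobs(top,(105,150,40),(125,255,255)) if cv2.contourArea(b)>3000][0]
print('tray',cv2.minAreaRect(np.array([onz('top',u,v,.022)[:2] for u,v in c[:,0].astype(float)],np.float32)))
c=[b for b in blobs(top,(20,120,60),(32,255,255)) if cv2.contourArea(b)>300][0]
print('cup',cv2.minEnclosingCircle(np.array([onz('top',u,v,.065)[:2] for u,v in c[:,0].astype(float)],np.float32)))
# vial cap
m=cv2.inRange(cv2.cvtColor(top,cv2.COLOR_BGR2HSV),(0,0,165),(180,60,255)); m[:, :205]=0;m[:,230:]=0;m[:170]=0;m[195:]=0
M=cv2.moments(m,True);u,v=M['m10']/M['m00'],M['m01']/M['m00'];print('vialcap',M['m00'],u,v,onz('top',u,v,.075))
for n,uv in (('swab',(157,152)),('dish',(252,138)),('pump',(343,155))): print(n,onz('top',*uv,.05)[:2].round(3))
E
```

```text
top studs
[111.5 209. ] 8 [0.5815 0.384  0.09  ]
[ 95.44444444 228.33333333] 9 [0.5291 0.4229 0.09  ]
[120.  231.5] 6 [0.5219 0.3577 0.09  ]
c [0.54416291 0.38821072 0.09      ] [np.float64(0.0376), np.float64(0.0379), np.float64(0.0378)]
ang [np.float64(-6.4), np.float64(113.5), np.float64(-126.1)]
body ((0.5440263152122498, 0.3812630772590637), (0.12664957344532013, 0.17364391684532166), 1.0076282024383545)
deck hole ((0.543523907661438, 0.38748857378959656), (0.11467348784208298, 0.11673633009195328), 154.27227783203125) ((0.5430285930633545, 0.3878132700920105), 0.05971694737672806)
black ((0.43739455938339233, 0.1241636872291565), (0.10653383284807205, 0.10720904171466827), 63.7855110168457)
  hole/hub [215.6 252.7] 31 [0.4707 0.1083] hubtop [0.4706 0.1061]
  hole/hub [209.  264.6] 104 [0.4369 0.1259] hubtop [0.4376 0.1234]
  hole/hub [196.3 265.3] 28 [0.4344 0.1618] hubtop [0.4351 0.1583]
  hole/hub [216.7 275.6] 32 [0.4065 0.1033] hubtop [0.4079 0.1013]
orange ((0.47854289412498474, -0.13007605075836182), (0.10861163586378098, 0.10929624736309052), 26.924358367919922)
  hole/hub [293.1 239.2] 23 [ 0.5131 -0.1131] hubtop [ 0.5119 -0.11  ]
  hole/hub [310.8 245.7] 22 [ 0.4954 -0.1644] hubtop [ 0.4946 -0.1601]
  hole/hub [299.9 251.4] 93 [ 0.4787 -0.1331] hubtop [ 0.4784 -0.1295]
  hole/hub [287.2 257.1] 23 [ 0.4619 -0.0966] hubtop [ 0.4619 -0.0939]
  hole/hub [304.9 263.5] 24 [ 0.4446 -0.1475] hubtop [ 0.445  -0.1436]
tray ((0.5087161064147949, -0.3853817582130432), (0.17632970213890076, 0.18060573935508728), 4.932869911193848)
cup ((0.656614363193512, -0.10562466084957123), 0.031102212145924568)
vialcap 36.0 216.05555555555554 179.80555555555554 [0.66959646 0.10823165 0.075     ]
swab [0.75  0.279]
dish [0.797 0.011]
pump [ 0.754 -0.25 ]
```

```bash
cat > go.py <<'E'
from h import *
import sys
from scipy.spatial.transform import Rotation as Ro
def go(x,y,z,yaw_deg,s=None):
    s=s or arm.read_state(); R=Ro.from_euler('xyz',s['tool_rot']).as_matrix()
    T=Ro.from_euler('xyz',[np.pi,0,np.radians(yaw_deg)]).as_matrix()
    d=R.T@(np.array([x,y,z])-s['tool_pos']); rv=Ro.from_matrix(R.T@T).as_rotvec()
    if abs(rv[2])>np.pi/2: # symmetric
        T=Ro.from_euler('xyz',[np.pi,0,np.radians(yaw_deg+180)]).as_matrix(); rv=Ro.from_matrix(R.T@T).as_rotvec()
    print('t',round(s['t'],2),'pos',s['tool_pos'].round(4),'rot',s['tool_rot'].round(4),'w',round(s['grip_width'],4),'F',np.round(s['wrist_force'],1),'j6',s['joints'][5].round(2))
    print('shift',d.round(4),'turn',rv.round(4),'rows',round(np.linalg.norm(d)/.0417,1),round(np.degrees(np.linalg.norm(rv))/7.16,1))
if __name__=='__main__': go(*map(float,sys.argv[1:]))
E
python3 go.py .4785 -.130 .10 -64
```

```text
t 0.1 pos [ 0.2514 -0.5165  0.2137] rot [-3.1412e+00  1.6000e-03 -1.1180e+00] w 0.0916 F [-0.2 -0.1  0. ] j6 -0.21
shift [-0.248  -0.3733  0.1143] turn [-0.0003  0.0016 -0.001 ] rows 11.1 0.0
```

Emit:
step_arm --moves '[[[-0.022,-0.033,0.01,0,0,0,0.08],[-0.044,-0.066,0.02,0,0,0,0.07],[-0.066,-0.099,0.03,0,0,0,0.06],[-0.088,-0.132,0.04,0,0,0,0.06],[-0.11,-0.165,0.05,0,0,0,0.06]]]' --squeeze 30

```text
t: 0.52
tool_pos: [0.3521, -0.344, 0.1638]
tool_rot: [-3.142, 0.001, -1.119]
wrist_force: [1.0, -0.8, -0.0]
grip_width: 0.061
```

Emit:
step_arm --moves '[[[-0.022,-0.033,0.01,0,0,0,0.06],[-0.044,-0.066,0.02,0,0,0,0.06],[-0.066,-0.099,0.03,0,0,0,0.06],[-0.088,-0.132,0.04,0,0,0,0.06],[-0.11,-0.165,0.05,0,0,0,0.06]]]'

```text
t: 0.93
tool_pos: [0.4524, -0.1728, 0.114]
tool_rot: [3.142, 0.0, -1.118]
wrist_force: [0.9, -0.8, -0.5]
grip_width: 0.0602
```

Emit:
step_arm --moves '[[[-0.018,-0.028,0.01,0,0,0,0.06],[-0.028,-0.043,0.014,0,0,0,0.06],[-0.028,-0.043,0.014,0,0,0,0.06],[-0.028,-0.043,0.014,0,0,0,0.06],[-0.028,-0.043,0.014,0,0,0,0.06]]]'

```text
t: 1.35
tool_pos: [0.4782, -0.1316, 0.1007]
tool_rot: [3.141, -0.0, -1.118]
wrist_force: [-0.9, 0.2, 0.3]
grip_width: 0.0601
```

```bash
python3 go.py .4785 -.130 .011 -64; python3 - <<'E'
from h import *
im=eyes.grab_frame('side'); cv2.imwrite('pics/s1.png',im)
E
```

```text
t 1.35 pos [ 0.4782 -0.1316  0.1007] rot [ 3.1413e+00 -4.0000e-04 -1.1183e+00] w 0.0601 F [-0.9  0.2  0.3] j6 0.61
shift [-0.0013 -0.001   0.0897] turn [ 0.0003 -0.0004 -0.0013] rows 2.2 0.0
```

View pics/s1.png

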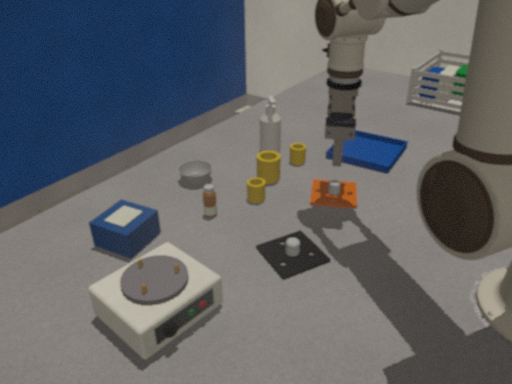

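The gripper is above the orange hub at (335,187), with its fingers at about (337,155). I'll descend and grip.

Emit:
step_arm --moves '[[[-0.001,-0.001,0.03,0,0,0,0.06],[-0.001,-0.001,0.06,0,0,0,0.06],[-0.001,-0.001,0.08,0,0,0,0.06],[-0.001,-0.001,0.089,0,0,0,0.06],[-0.001,-0.001,0.089,0,0,0,0.06]]]'

```text
t: 1.82
tool_pos: [0.4776, -0.1301, 0.0103]
tool_rot: [3.14, 0.002, -1.12]
wrist_force: [1.4, 0.6, -0.1]
grip_width: 0.0598
```

Emit:
step_arm --moves '[[[0,0,0,0,0,0,0.03],[0,0,0,0,0,0,0.01],[0,0,0,0,0,0,0.01],[0,0,0,0,0,0,0.01],[0,0,0,0,0,0,0.01]]]' --squeeze 40

```text
t: 2.23
tool_pos: [0.4799, -0.1303, 0.0126]
tool_rot: [-3.14, -0.002, -1.118]
wrist_force: [-0.2, -2.6, 0.5]
grip_width: 0.0287
```

Emit:
step_arm --moves '[[[0,0,-0.01,0,0,0,0.01],[0,0,-0.03,0,0,0,0.01],[0,0,-0.05,0,0,0,0.01],[0,0,-0.07,0,0,0,0.01],[0,0,-0.07,0,0,0,0.01]]]'

```text
t: 2.65
tool_pos: [0.4815, -0.1307, 0.0859]
tool_rot: [-3.137, -0.006, -1.118]
wrist_force: [0.5, -0.9, -1.9]
grip_width: 0.0268
```

```bash
python3 go.py .5085 -.385 .082 -86.0; python3 - <<'E'
from h import *
for n in ('side','top'):
  im=eyes.grab_frame(n); cv2.imwrite(f'pics/{n}2.png',im)
E
```

```text
t 2.65 pos [ 0.4815 -0.1307  0.0859] rot [-3.1373 -0.0059 -1.1178] w 0.0268 F [ 0.5 -0.9 -1.9] j6 0.61
shift [0.2404 0.087  0.0049] turn [-0.0054 -0.005   0.3832] rows 6.1 3.1
```

View pics/side2.png

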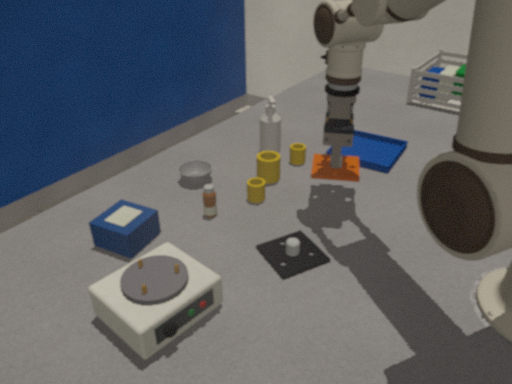

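The orange plate is lifted and hangs level at (335,167). I'll carry it to the tray.

Emit:
step_arm --moves '[[[0.034,0.012,0,0,0,0.08,0.01],[0.068,0.025,0,0,0,0.17,0.01],[0.102,0.037,0,0,0,0.26,0.01],[0.136,0.049,0,0,0,0.34,0.01],[0.17,0.062,0,0,0,0.38,0.01]]]'

```text
t: 3.17
tool_pos: [0.4963, -0.3099, 0.0792]
tool_rot: [3.139, 0.003, -1.502]
wrist_force: [0.9, -0.3, -1.7]
grip_width: 0.027
```

```bash
python3 go.py .5085 -.385 .082 -86.0
```

```text
t 3.17 pos [ 0.4963 -0.3099  0.0792] rot [ 3.1390e+00  3.1000e-03 -1.5016e+00] w 0.027 F [ 0.9 -0.3 -1.7] j6 0.74
shift [ 0.0757 -0.007  -0.0031] turn [ 0.0026  0.0031 -0.0006] rows 1.8 0.0
```

Emit:
step_arm --moves '[[[0.025,-0.003,0,0,0,0,0.01],[0.05,-0.006,0,0,0,0,0.01],[0.076,-0.007,0,0,0,0,0.01],[0.076,-0.007,0,0,0,0,0.01],[0.076,-0.007,0,0,0,0,0.01]]]'

```text
t: 3.58
tool_pos: [0.5088, -0.3848, 0.0792]
tool_rot: [3.139, 0.003, -1.5]
wrist_force: [-0.7, -0.5, -3.0]
grip_width: 0.0269
```

Emit:
step_arm --moves '[[[0,0,0.015,0,0,0,0.01],[0,0,0.03,0,0,0,0.01],[0,0,0.045,0,0,0,0.01],[0,0,0.055,0,0,0,0.01],[0,0,0.055,0,0,0,0.01]]]'

```text
t: 4.0
tool_pos: [0.508, -0.3814, 0.0226]
tool_rot: [3.137, 0.006, -1.497]
wrist_force: [0.1, 0.4, -3.8]
grip_width: 0.027
```

```bash
python3 go.py .5085 -.385 .018 -86.0;  python3 - <<'E'
from h import *
for n in ('side','top'):
  im=eyes.grab_frame(n); cv2.imwrite(f'pics/{n}3.png',im)
cv2.imwrite('pics/s3c.png',cv2.resize(cv2.imread('pics/side3.png')[90:210,280:440],None,fx=4,fy=4))
E
```

```text
t 4.0 pos [ 0.508  -0.3814  0.0226] rot [ 3.137   0.0062 -1.4971] w 0.027 F [ 0.1  0.4 -3.8] j6 0.66
shift [ 0.0037 -0.0003  0.0046] turn [0.0046 0.0061 0.0039] rows 0.1 0.1
```

View pics/s3c.png

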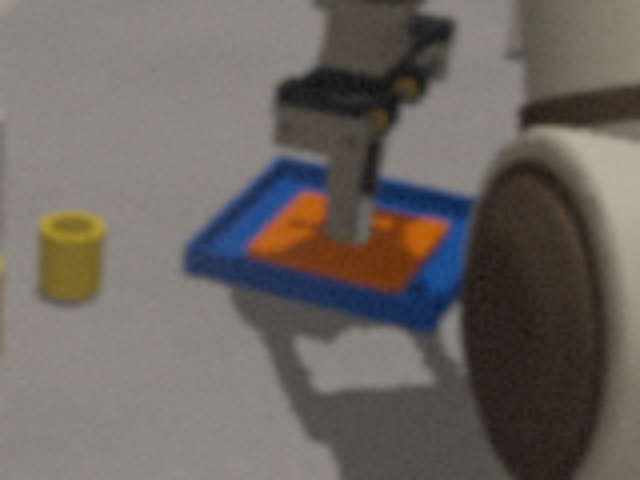

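The orange plate hangs inside the tray, just above its floor. I'll lower it, release it and retreat.

Emit:
step_arm --moves '[[[0,0,0.003,0,0,0,0.01],[0,0,0.005,0,0,0,0.01],[0,0,0.005,0,0,0,0.01],[0,0,0.005,0,0,0,0.01],[0,0,0.005,0,0,0,0.06]]]'

```text
t: 4.52
tool_pos: [0.5103, -0.3852, 0.0222]
tool_rot: [-3.141, -0.001, -1.498]
wrist_force: [-0.5, -0.5, 1.2]
grip_width: 0.0317
```

Emit:
step_arm --moves '[[[0,0,0,0,0,0,0.06],[0,0,0,0,0,0,0.06],[0,0,0,0,0,0,0.06],[0,0,-0.02,0,0,0,0.06],[0,0,-0.05,0,0,0,0.06]]]'

```text
t: 4.93
tool_pos: [0.508, -0.3826, 0.0687]
tool_rot: [3.137, 0.006, -1.498]
wrist_force: [0.2, -0.3, -0.1]
grip_width: 0.0599
```

Emit:
step_arm --moves '[[[0,0,-0.03,0,0,0,0.06],[0,0,-0.06,0,0,0,0.06],[0,0,-0.08,0,0,0,0.06],[0,0,-0.08,0,0,0,0.06],[0,0,-0.08,0,0,0,0.06]]]'

```text
t: 5.35
tool_pos: [0.5107, -0.3856, 0.1531]
tool_rot: [-3.14, -0.003, -1.498]
wrist_force: [-0.3, -0.4, -0.9]
grip_width: 0.0602
```

```bash
python3 go.py .4375 .124 .1 -55.7;  python3 go.py .4375 .124 .1 64.3; python3 - <<'E'
from h import *
for n in ('side','top'):
  im=eyes.grab_frame(n); cv2.imwrite(f'pics/{n}4.png',im)
cv2.imwrite('pics/s4c.png',cv2.resize(cv2.imread('pics/side4.png')[90:210,280:440],None,fx=4,fy=4))
E
```

```text
t 5.35 pos [ 0.5107 -0.3856  0.1531] rot [-3.1396e+00 -2.6000e-03 -1.4980e+00] w 0.0602 F [-0.3 -0.4 -0.9] j6 0.66
shift [-0.5137  0.0361  0.0517] turn [-0.0013 -0.003  -0.5259] rows 12.4 4.2
t 5.35 pos [ 0.5107 -0.3856  0.1531] rot [-3.1396e+00 -2.6000e-03 -1.4980e+00] w 0.0602 F [-0.3 -0.4 -0.9] j6 0.66
shift [-0.5137  0.0361  0.0517] turn [-0.0026 -0.002   0.5213] rows 12.4 4.2
```

View pics/s4c.png

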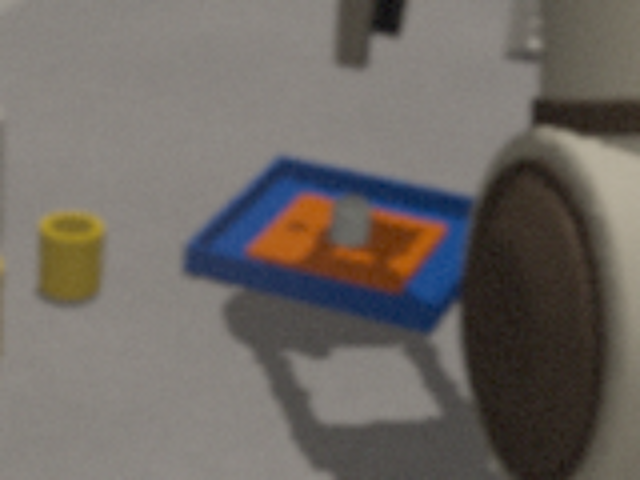

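View pics/top4.png

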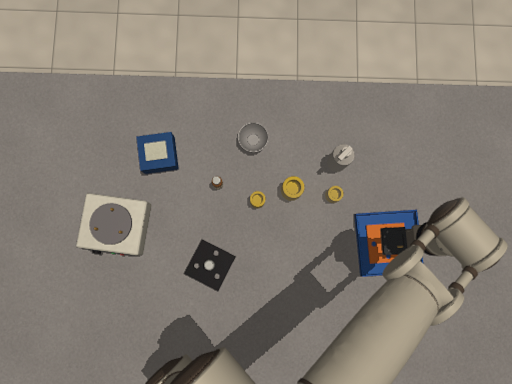

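The orange plate is flat in the tray, hub up. Next is the black plate.

Emit:
step_arm --moves '[[[-0.04,0.003,0.004,0,0,0,0.06],[-0.08,0.006,0.008,0,0,0,0.06],[-0.12,0.009,0.012,0,0,0,0.06],[-0.16,0.012,0.016,0,0,0,0.06],[-0.2,0.014,0.02,0,0,0,0.06]]]'

```text
t: 5.87
tool_pos: [0.4795, -0.1838, 0.129]
tool_rot: [3.138, 0.003, -1.499]
wrist_force: [0.3, 0.2, 0.4]
grip_width: 0.0599
```

Emit:
step_arm --moves '[[[-0.04,0.003,0.004,0,0,0,0.06],[-0.08,0.006,0.008,0,0,0,0.06],[-0.12,0.009,0.012,0,0,0,0.06],[-0.16,0.012,0.016,0,0,0,0.06],[-0.2,0.014,0.02,0,0,0,0.06]]]'

```text
t: 6.28
tool_pos: [0.4507, 0.0142, 0.1095]
tool_rot: [3.138, 0.001, -1.499]
wrist_force: [-0.3, 0.1, 0.8]
grip_width: 0.0599
```

Emit:
step_arm --moves '[[[-0.036,0.003,0.004,0,0,-0.11,0.06],[-0.072,0.006,0.008,0,0,-0.22,0.06],[-0.1,0.008,0.01,0,0,-0.33,0.06],[-0.112,0.008,0.01,0,0,-0.44,0.06],[-0.112,0.008,0.01,0,0,-0.526,0.06]]]'

```text
t: 6.7
tool_pos: [0.4343, 0.1257, 0.0993]
tool_rot: [3.138, 0.003, -0.963]
wrist_force: [0.3, 0.8, 0.1]
grip_width: 0.0597
```

Emit:
step_arm --moves '[[[0,0,0,0,0,0,0.06],[0,0,0,0,0,0,0.06],[0,0,0,0,0,0,0.06],[0,0,0,0,0,0,0.06],[0,0,0,0,0,0,0.06]]]'

```text
t: 7.12
tool_pos: [0.4369, 0.1227, 0.1014]
tool_rot: [3.141, 0.0, -0.974]
wrist_force: [-0.0, -0.8, -0.1]
grip_width: 0.0601
```

```bash
python3 go.py .4375 .124 .011 -55.7
```

```text
t 7.12 pos [0.4369 0.1227 0.1014] rot [ 3.1412e+00  2.0000e-04 -9.7400e-01] w 0.0601 F [-0.  -0.8 -0.1] j6 0.98
shift [-0.0007 -0.0013  0.0904] turn [ 0.0004  0.0002 -0.0018] rows 2.2 0.0
```

Emit:
step_arm --moves '[[[-0.001,-0.001,0.03,0,0,0,0.06],[-0.001,-0.001,0.06,0,0,0,0.06],[-0.001,-0.001,0.08,0,0,0,0.06],[-0.001,-0.001,0.087,0,0,0,0.06],[-0.001,-0.001,0.09,0,0,0,0.06]]]'

```text
t: 7.53
tool_pos: [0.436, 0.1243, 0.0104]
tool_rot: [3.139, 0.002, -0.973]
wrist_force: [-0.5, 0.0, 0.5]
grip_width: 0.0601
```

Emit:
step_arm --moves '[[[0,0,0,0,0,0,0.06],[0,0,0,0,0,0,0.06],[0,0,0,0,0,0,0.03],[0,0,0,0,0,0,0.01],[0,0,0,0,0,0,0.01]]]'

```text
t: 7.95
tool_pos: [0.4379, 0.1246, 0.0125]
tool_rot: [-3.14, -0.001, -0.972]
wrist_force: [-0.3, 0.2, -0.2]
grip_width: 0.0422
```

Emit:
step_arm --moves '[[[0,0,0,0,0,0,0.01],[0,0,0,0,0,0,0.01],[0,0,0,0,0,0,0.01],[0,0,0,0,0,0,0.01],[0,0,0,0,0,0,0.01]]]'

```text
t: 8.37
tool_pos: [0.4376, 0.1245, 0.012]
tool_rot: [-3.141, -0.001, -0.972]
wrist_force: [0.1, -1.2, 3.3]
grip_width: 0.027
```

Emit:
step_arm --moves '[[[0,0,-0.02,0,0,0,0.01],[0,0,-0.05,0,0,0,0.01],[0,0,-0.08,0,0,0,0.01],[0,0,-0.11,0,0,0,0.01],[0,0,-0.15,0,0,0,0.01]]]'

```text
t: 8.78
tool_pos: [0.4344, 0.1248, 0.1603]
tool_rot: [3.137, 0.004, -0.972]
wrist_force: [1.1, 0.1, -2.7]
grip_width: 0.0272
```

```bash
python3 go.py .544 .388 .16 -36.4; python3 - <<'E'
from h import *
for n in ('side','top'):
  im=eyes.grab_frame(n); cv2.imwrite(f'pics/{n}5.png',im)
E
```

```text
t 8.78 pos [0.4344 0.1248 0.1603] rot [ 3.1366  0.0039 -0.9721] w 0.0272 F [ 1.1  0.1 -2.7] j6 0.98
shift [-0.1557 -0.2389 -0.0003] turn [ 0.0043  0.0047 -0.3367] rows 6.8 2.7
```

View pics/side5.png

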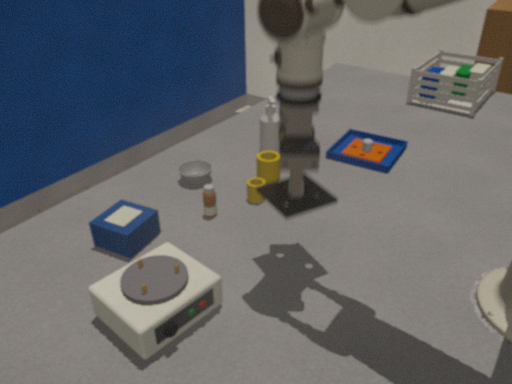

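The black plate is held level at (297,196). The orange plate rests flat in the tray at (367,149). Next I'll move over the shaker.

Emit:
step_arm --moves '[[[-0.022,-0.033,0,0,0,0,0.01],[-0.044,-0.066,0,0,0,-0.08,0.01],[-0.066,-0.1,0,0,0,-0.16,0.01],[-0.088,-0.134,0,0,0,-0.25,0.01],[-0.109,-0.167,0,0,0,-0.337,0.01]]]'

```text
t: 9.3
tool_pos: [0.5127, 0.3105, 0.159]
tool_rot: [3.139, 0.002, -0.63]
wrist_force: [0.9, -0.6, -1.7]
grip_width: 0.0273
```

```bash
python3 go.py .544 .388 .16 -36.4
```

```text
t 9.3 pos [0.5127 0.3105 0.159 ] rot [ 3.1388e+00  2.4000e-03 -6.3050e-01] w 0.0273 F [ 0.9 -0.6 -1.7] j6 0.97
shift [-0.0204 -0.081  -0.0012] turn [0.0028 0.0024 0.0048] rows 2.0 0.0
```

Emit:
step_arm --moves '[[[-0.007,-0.027,0,0,0,0,0.01],[-0.014,-0.054,0,0,0,0,0.01],[-0.02,-0.081,0,0,0,0.005,0.01],[-0.02,-0.081,0,0,0,0.005,0.01],[-0.02,-0.081,0,0,0,0.005,0.01]]]'

```text
t: 9.72
tool_pos: [0.5443, 0.3863, 0.1585]
tool_rot: [3.138, 0.002, -0.638]
wrist_force: [0.4, -1.4, -2.8]
grip_width: 0.027
```

Emit:
step_arm --moves '[[[0,0,0.02,0,0,0,0.01],[0,0,0.035,0,0,0,0.01],[0,0,0.045,0,0,0,0.01],[0,0,0.045,0,0,0,0.01],[0,0,0.045,0,0,0,0.01]]]'

```text
t: 10.13
tool_pos: [0.5448, 0.3849, 0.1156]
tool_rot: [3.139, 0.001, -0.641]
wrist_force: [-0.3, 0.3, -1.5]
grip_width: 0.0269
```

```bash
python3 go.py .544 .388 .095 -36.4; python3 - <<'E'
from h import *
for n,b in (('side',(70,230,170,130)),('top',(60,170,150,110))):
  im=eyes.grab_frame(n); cv2.imwrite(f'pics/{n}6.png',im); x,y,w,h=b
  cv2.imwrite(f'pics/{n}6c.png',cv2.resize(im[y:y+h,x:x+w],None,fx=4.5,fy=4.5,interpolation=cv2.INTER_CUBIC))
E
```

```text
t 10.13 pos [0.5448 0.3849 0.1156] rot [ 3.1394e+00  1.2000e-03 -6.4060e-01] w 0.0269 F [-0.3  0.3 -1.5] j6 1.07
shift [-0.0024 -0.0021  0.0206] turn [ 0.0022  0.0012 -0.0053] rows 0.5 0.0
```

View pics/side6c.png

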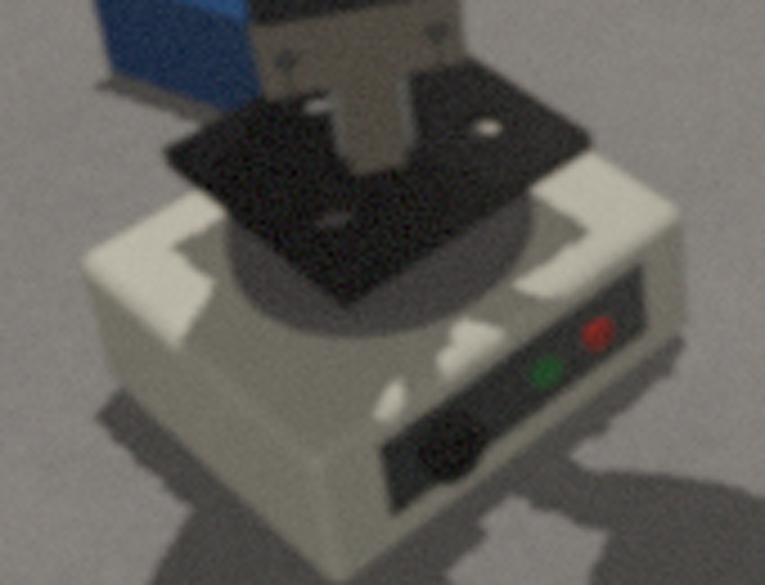

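View pics/top6c.png

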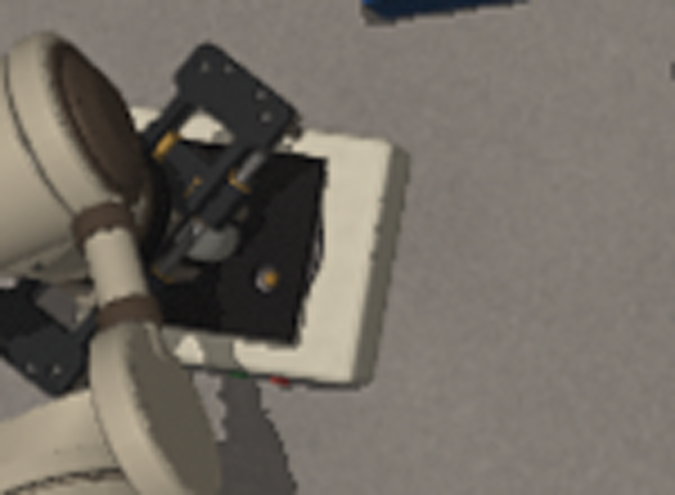

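Through the visible hole at (120,232) in the top view the stud shows. The tool sits 3 mm short in y, so I'll correct that and then lower.

Emit:
step_arm --moves '[[[-0.002,-0.002,0,0,0,-0.005,0.01],[-0.002,-0.002,0,0,0,-0.005,0.01],[-0.002,-0.002,0,0,0,-0.005,0.01],[-0.002,-0.002,0,0,0,-0.005,0.01],[-0.002,-0.002,0,0,0,-0.005,0.01]]]'

```text
t: 10.65
tool_pos: [0.5453, 0.3887, 0.1168]
tool_rot: [-3.141, -0.0, -0.635]
wrist_force: [-0.0, 0.5, -2.4]
grip_width: 0.027
```

Emit:
step_arm --moves '[[[0,0,0.002,0,0,0,0.01],[0,0,0.004,0,0,0,0.01],[0,0,0.006,0,0,0,0.01],[0,0,0.009,0,0,0,0.01],[0,0,0.012,0,0,0,0.01]]]'

```text
t: 11.07
tool_pos: [0.5451, 0.3886, 0.1042]
tool_rot: [3.141, 0.0, -0.635]
wrist_force: [-0.1, 0.1, -2.3]
grip_width: 0.0266
```

```bash
python3 go.py .544 .388 .094 -36.4; python3 - <<'E'
from h import *
for n,b in (('side',(70,230,170,130)),('top',(60,170,150,110))):
  im=eyes.grab_frame(n); cv2.imwrite(f'pics/{n}7.png',im); x,y,w,h=b
  cv2.imwrite(f'pics/{n}7c.png',cv2.resize(im[y:y+h,x:x+w],None,fx=4.5,fy=4.5,interpolation=cv2.INTER_CUBIC))
E
```

```text
t 11.07 pos [0.5451 0.3886 0.1042] rot [ 3.1414e+00  1.0000e-04 -6.3500e-01] w 0.0266 F [-0.1  0.1 -2.3] j6 1.07
shift [-0.0006  0.0011  0.0102] turn [0.0002 0.0001 0.0003] rows 0.2 0.0
```

View pics/side7c.png

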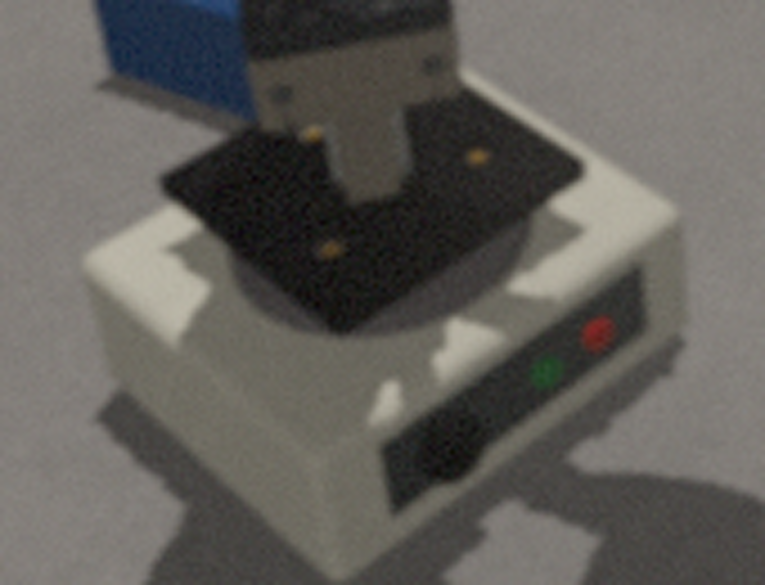

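View pics/top7c.png

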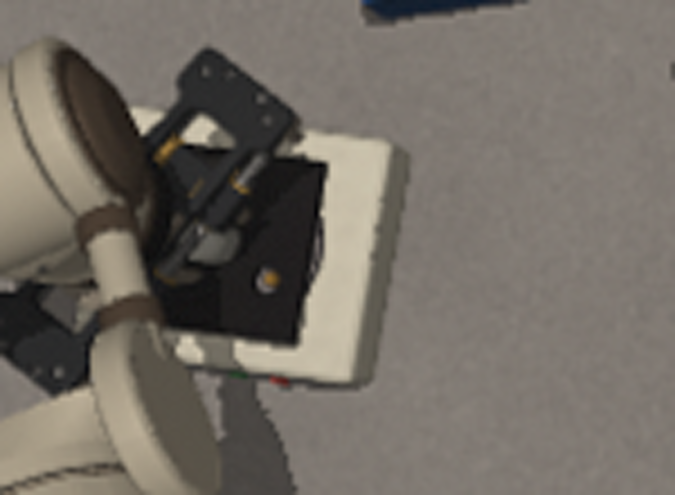

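All three studs now show in the holes. I'll lower further.

Emit:
step_arm --moves '[[[0,0.001,0.002,0,0,0,0.01],[0,0.001,0.004,0,0,0,0.01],[0,0.001,0.006,0,0,0,0.01],[0,0.001,0.008,0,0,0,0.01],[0,0.001,0.008,0,0,0,0.01]]]'

```text
t: 11.58
tool_pos: [0.5443, 0.3877, 0.096]
tool_rot: [3.141, 0.0, -0.635]
wrist_force: [-0.6, 0.1, -2.6]
grip_width: 0.0268
```

Emit:
step_arm --moves '[[[0,0,0.001,0,0,0,0.01],[0,0,0.002,0,0,0,0.01],[0,0,0.003,0,0,0,0.01],[0,0,0.004,0,0,0,0.01],[0,0,0.004,0,0,0,0.01]]]'

```text
t: 12.0
tool_pos: [0.5445, 0.3878, 0.0923]
tool_rot: [3.141, 0.0, -0.635]
wrist_force: [0.1, -0.1, -1.9]
grip_width: 0.0268
```

```bash
python3 go.py .544 .388 .092 -36.4; python3 - <<'E'
from h import *
for n,b in (('side',(70,230,170,130)),):
  im=eyes.grab_frame(n); cv2.imwrite(f'pics/{n}8.png',im); x,y,w,h=b
  cv2.imwrite(f'pics/{n}8c.png',cv2.resize(im[y:y+h,x:x+w],None,fx=4.5,fy=4.5,interpolation=cv2.INTER_CUBIC))
E
```

```text
t 12.0 pos [0.5445 0.3878 0.0923] rot [ 3.1412e+00  2.0000e-04 -6.3490e-01] w 0.0268 F [ 0.1 -0.1 -1.9] j6 1.07
shift [-0.0005  0.0001  0.0003] turn [0.0004 0.0002 0.0004] rows 0.0 0.0
```

View pics/side8c.png

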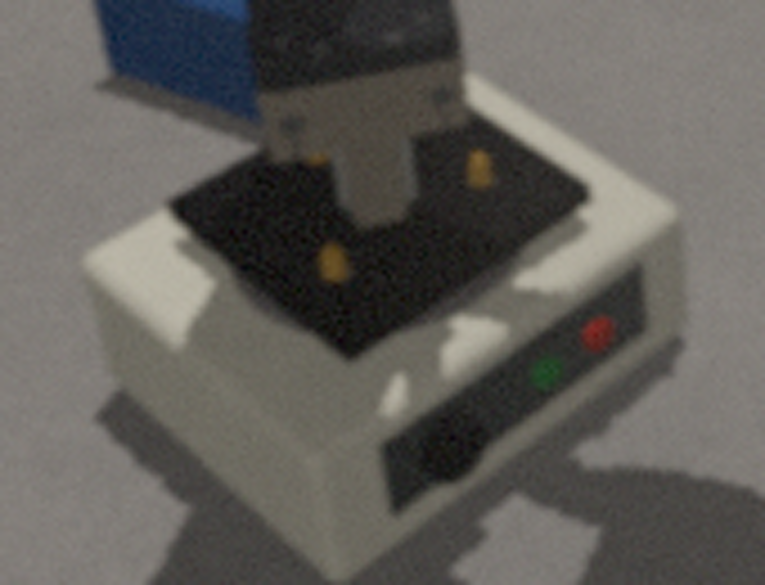

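The studs stand proud through the holes at about (331,262) and (480,168) in the crop, so the plate is almost home. I'll nudge it down, release to a small opening and lift.

Emit:
step_arm --moves '[[[0,0,0.001,0,0,0,0.01],[0,0,0.0015,0,0,0,0.01],[0,0,0.0015,0,0,0,0.01],[0,0,0.0015,0,0,0,0.045],[0,0,0.0015,0,0,0,0.045]]]'

```text
t: 12.47
tool_pos: [0.5451, 0.3881, 0.0914]
tool_rot: [-3.14, -0.001, -0.635]
wrist_force: [0.2, 0.2, -0.6]
grip_width: 0.038
```

Emit:
step_arm --moves '[[[0,0,0,0,0,0,0.045],[0,0,0,0,0,0,0.045],[0,0,-0.01,0,0,0,0.045],[0,0,-0.04,0,0,0,0.045],[0,0,-0.08,0,0,0,0.045]]]'

```text
t: 12.88
tool_pos: [0.5422, 0.3867, 0.1684]
tool_rot: [3.135, 0.004, -0.635]
wrist_force: [0.6, 0.1, 0.3]
grip_width: 0.0451
```

```bash
python3 go.py .6566 -.1056 .15 0;python3 go.py .6566 -.1056 .15 -15; python3 - <<'E'
from h import *
for n,b in (('side',(70,230,170,130)),('top',(60,170,150,110))):
  im=eyes.grab_frame(n); cv2.imwrite(f'pics/{n}9.png',im); x,y,w,h=b
  cv2.imwrite(f'pics/{n}9c.png',cv2.resize(im[y:y+h,x:x+w],None,fx=4.5,fy=4.5,interpolation=cv2.INTER_CUBIC))
E
```

```text
t 12.88 pos [0.5422 0.3867 0.1684] rot [ 3.1347  0.0038 -0.6351] w 0.0451 F [0.6 0.1 0.3] j6 1.07
shift [0.3842 0.3283 0.0192] turn [ 0.0055  0.0058 -0.6351] rows 12.1 5.1
t 12.88 pos [0.5422 0.3867 0.1684] rot [ 3.1347  0.0038 -0.6351] w 0.0451 F [0.6 0.1 0.3] j6 1.07
shift [0.3842 0.3283 0.0192] turn [ 0.0062  0.005  -0.3733] rows 12.1 3.0
```

View pics/side9c.png

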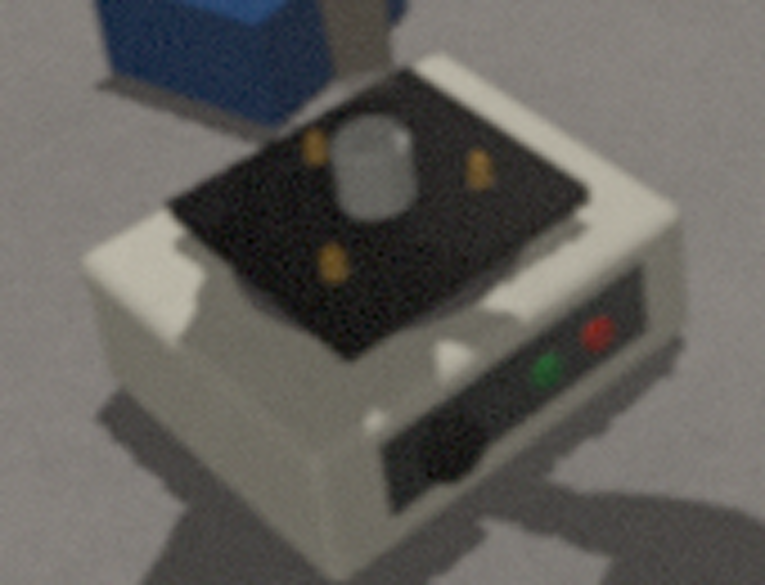

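The black plate is flat with its hub up and the three studs through it. I'll open the gripper and go to the 62 mm cup.

Emit:
step_arm --moves '[[[0.031,0.026,0,0,0,0,0.0915],[0.062,0.053,0,0,0,0,0.0915],[0.093,0.079,0,0,0,0,0.0915],[0.124,0.106,0,0,0,0,0.0915],[0.155,0.132,0,0,0,0,0.0915]]]'

```text
t: 13.4
tool_pos: [0.5914, 0.1879, 0.1719]
tool_rot: [-3.141, -0.001, -0.635]
wrist_force: [0.9, -0.7, -0.6]
grip_width: 0.0761
```

Emit:
step_arm --moves '[[[0.031,0.026,0,0,0,0,0.0915],[0.062,0.053,0,0,0,0,0.0915],[0.093,0.079,0,0,0,0,0.0915],[0.124,0.106,0,0,0,0,0.0915],[0.155,0.132,0,0,0,0,0.0915]]]'

```text
t: 13.82
tool_pos: [0.638, -0.0107, 0.172]
tool_rot: [-3.141, -0.001, -0.635]
wrist_force: [0.6, 1.2, 0.3]
grip_width: 0.0916
```

Emit:
step_arm --moves '[[[0.025,0.022,0,0,0,-0.12,0.0915],[0.05,0.044,0,0,0,-0.24,0.0915],[0.074,0.064,0,0,0,-0.36,0.0915],[0.074,0.064,0,0,0,-0.48,0.0915],[0.074,0.064,0,0,0,-0.6,0.0915]]]'

```text
t: 14.23
tool_pos: [0.6596, -0.1064, 0.1715]
tool_rot: [3.141, -0.001, -0.032]
wrist_force: [0.5, 0.8, -0.1]
grip_width: 0.0913
```

Emit:
step_arm --moves '[[[0,0,0,0,0,-0.035,0.0915],[0,0,0.02,0,0,-0.035,0.0915],[0,0,0.04,0,0,-0.035,0.0915],[0,0,0.06,0,0,-0.035,0.0915],[0,0,0.06,0,0,-0.035,0.0915]]]'

```text
t: 14.65
tool_pos: [0.6564, -0.1031, 0.1066]
tool_rot: [-3.139, 0.007, -0.0]
wrist_force: [-2.0, 0.6, 0.1]
grip_width: 0.0914
```

```bash
python3 go.py .6566 -.1056 .021 0; python3 - <<'E'
from h import *
for n,b in (('side',(190,80,170,130)),('top',(210,120,170,130))):
  im=eyes.grab_frame(n); cv2.imwrite(f'pics/{n}10.png',im); x,y,w,h=b
  cv2.imwrite(f'pics/{n}10c.png',cv2.resize(im[y:y+h,x:x+w],None,fx=4.5,fy=4.5,interpolation=cv2.INTER_CUBIC))
E
```

```text
t 14.65 pos [ 0.6564 -0.1031  0.1066] rot [-3.1392e+00  7.1000e-03 -1.0000e-04] w 0.0914 F [-2.   0.6  0.1] j6 -0.34
shift [0.0008 0.0027 0.0856] turn [-0.0024  0.0071 -0.0001] rows 2.1 0.1
```

View pics/side10c.png

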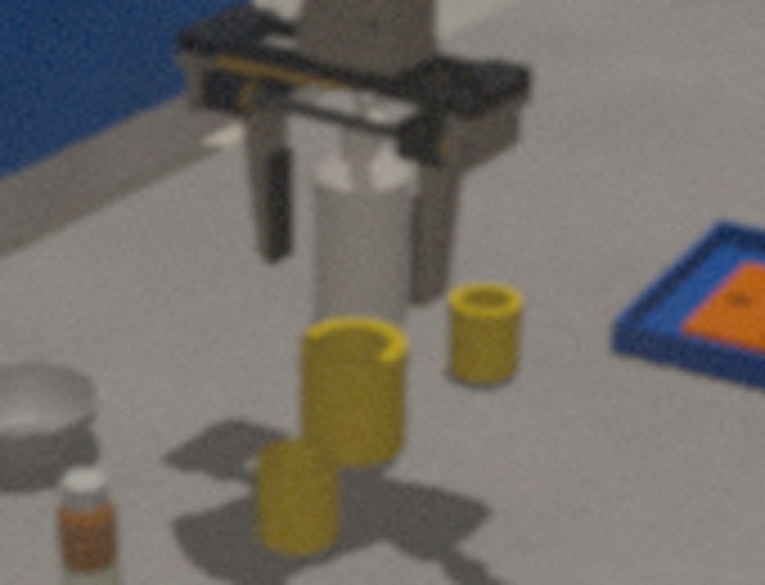

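View pics/top10c.png

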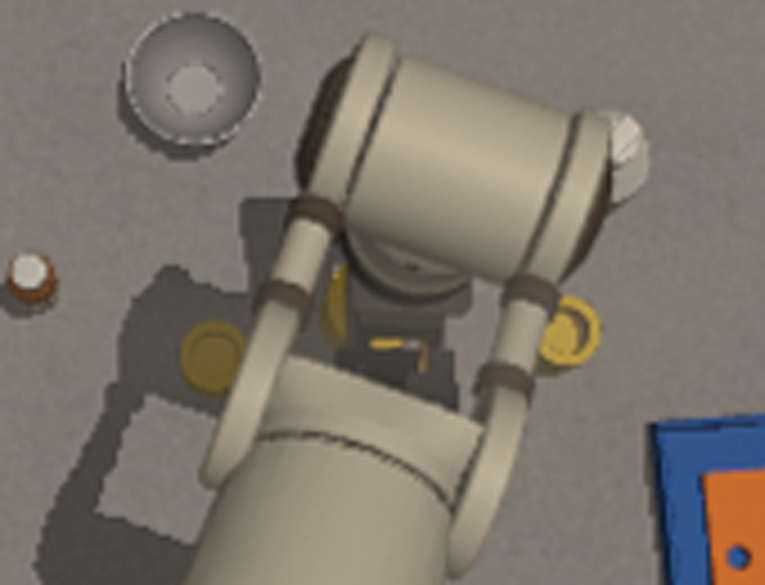

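View pics/side10.png

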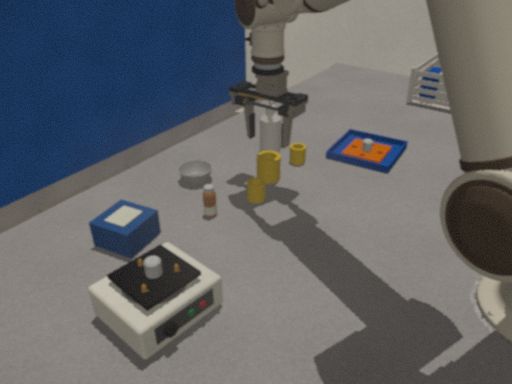

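The wrist housing is at rows 0–22, about 0.27 m above the finger tips, so it clears the 163 mm bottle. The fingers straddle the cup at (268,167). I'll descend and grip.

Emit:
step_arm --moves '[[[0.001,0.002,0.02,0,0,0,0.0915],[0.001,0.002,0.04,0,0,0,0.0915],[0.001,0.002,0.06,0,0,0,0.0915],[0.001,0.002,0.076,0,0,0,0.0915],[0.001,0.002,0.082,0,0,0,0.0915]]]'

```text
t: 15.17
tool_pos: [0.6599, -0.1059, 0.0285]
tool_rot: [-3.141, 0.001, 0.0]
wrist_force: [-0.5, -0.1, -0.3]
grip_width: 0.092
```

Emit:
step_arm --moves '[[[0,0,0,0,0,0,0.0915],[0,0,0,0,0,0,0.08],[0,0,0,0,0,0,0.06],[0,0,0,0,0,0,0.05],[0,0,0,0,0,0,0.05]]]' --squeeze 25

```text
t: 15.58
tool_pos: [0.661, -0.1063, 0.0306]
tool_rot: [3.141, -0.002, 0.0]
wrist_force: [-0.5, -0.9, 0.4]
grip_width: 0.0667
```

Emit:
step_arm --moves '[[[0,0,0,0,0,0,0.05],[0,0,0,0,0,0,0.05],[0,0,-0.02,0,0,0,0.05],[0,0,-0.05,0,0,0,0.05],[0,0,-0.08,0,0,0,0.05]]]'

```text
t: 16.0
tool_pos: [0.6588, -0.1055, 0.1082]
tool_rot: [-3.14, 0.003, -0.0]
wrist_force: [0.7, 0.1, -1.2]
grip_width: 0.0618
```

Emit:
step_arm --moves '[[[0,0,-0.035,0,0,0,0.05],[0,0,-0.07,0,0,0,0.05],[0,0,-0.11,0,0,0,0.05],[0,0,-0.11,0,0,0,0.05],[0,0,-0.11,0,0,0,0.05]]]'

```text
t: 16.42
tool_pos: [0.6619, -0.1065, 0.2226]
tool_rot: [3.139, -0.006, 0.0]
wrist_force: [-0.6, 0.3, -2.5]
grip_width: 0.0616
```

```bash
python3 go.py .544 .388 .21 -36.4; python3 go.py .544 .388 .21 23.6; python3 - <<'E'
from h import *
for n,b in (('side',(190,60,170,130)),):
  im=eyes.grab_frame(n); cv2.imwrite(f'pics/{n}11.png',im); x,y,w,h=b
  cv2.imwrite(f'pics/{n}11c.png',cv2.resize(im[y:y+h,x:x+w],None,fx=4.5,fy=4.5,interpolation=cv2.INTER_CUBIC))
E
```

```text
t 16.42 pos [ 0.6619 -0.1065  0.2226] rot [ 3.1395e+00 -6.3000e-03  1.0000e-04] w 0.0616 F [-0.6  0.3 -2.5] j6 -0.34
shift [-0.118  -0.4946  0.0108] turn [ 0.     -0.0068  0.6354] rows 12.2 5.1
t 16.42 pos [ 0.6619 -0.1065  0.2226] rot [ 3.1395e+00 -6.3000e-03  1.0000e-04] w 0.0616 F [-0.6  0.3 -2.5] j6 -0.34
shift [-0.118  -0.4946  0.0108] turn [ 0.0034 -0.0058 -0.4118] rows 12.2 3.3
```

View pics/side11c.png

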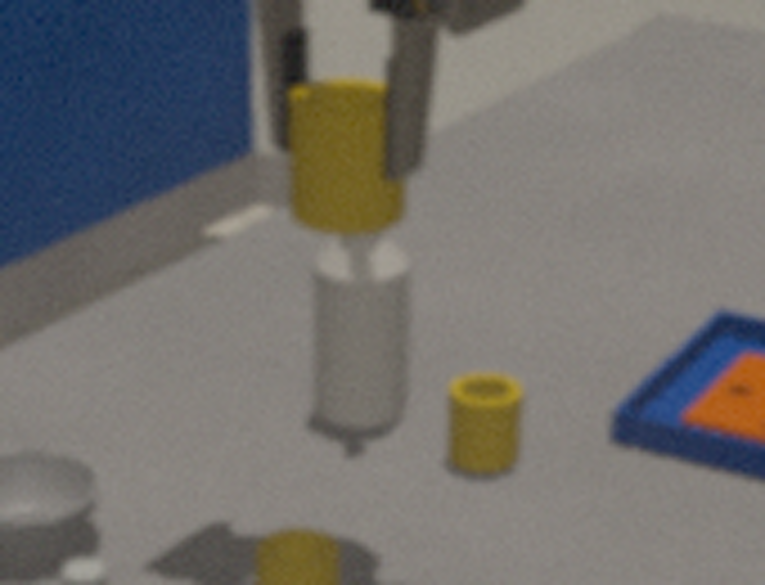

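The cup is gripped upright, with a 61.6 mm opening that matches 62 mm. I'll carry it over the hub without turning.

Emit:
step_arm --moves '[[[-0.009,-0.036,0,0,0,0,0.05],[-0.018,-0.074,0,0,0,0,0.05],[-0.027,-0.112,0,0,0,0,0.05],[-0.036,-0.151,0,0,0,0,0.05],[-0.045,-0.19,0,0,0,0,0.05]]]'

```text
t: 16.88
tool_pos: [0.6129, 0.0856, 0.2159]
tool_rot: [-3.141, 0.005, -0.001]
wrist_force: [0.2, 0.1, -1.0]
grip_width: 0.0613
```

Emit:
step_arm --moves '[[[-0.01,-0.039,0,0,0,0,0.05],[-0.02,-0.078,0,0,0,0,0.05],[-0.03,-0.117,0,0,0,0,0.05],[-0.04,-0.156,0,0,0,0,0.05],[-0.05,-0.195,0,0,0,0,0.05]]]'

```text
t: 17.3
tool_pos: [0.5629, 0.2804, 0.2159]
tool_rot: [3.14, 0.005, -0.0]
wrist_force: [0.8, 0.6, -1.4]
grip_width: 0.0613
```

Emit:
step_arm --moves '[[[-0.008,-0.035,0,0,0,0,0.05],[-0.016,-0.07,0,0,0,0,0.05],[-0.023,-0.1,0,0,0,0,0.05],[-0.023,-0.109,0,0,0,0,0.05],[-0.023,-0.109,0,0,0,0,0.05]]]'

```text
t: 17.72
tool_pos: [0.5402, 0.3896, 0.216]
tool_rot: [3.14, 0.004, 0.003]
wrist_force: [-0.2, -0.6, -1.9]
grip_width: 0.0616
```

Emit:
step_arm --moves '[[[0,0,0.01,0,0,0,0.05],[0,0,0.03,0,0,0,0.05],[0,0,0.05,0,0,0,0.05],[0,0,0.06,0,0,0,0.05],[0,0,0.06,0,0,0,0.05]]]'

```text
t: 18.13
tool_pos: [0.5405, 0.3851, 0.1544]
tool_rot: [3.138, 0.007, -0.002]
wrist_force: [0.2, 0.7, -1.5]
grip_width: 0.0617
```

```bash
python3 go.py .544 .388 .15 0; python3 - <<'E'
from h import *
for n,b in (('side',(70,190,170,130)),('top',(60,170,150,110))):
  im=eyes.grab_frame(n); cv2.imwrite(f'pics/{n}12.png',im); x,y,w,h=b
  cv2.imwrite(f'pics/{n}12c.png',cv2.resize(im[y:y+h,x:x+w],None,fx=4.5,fy=4.5,interpolation=cv2.INTER_CUBIC))
# side-view stud/hub geometry from side9
im=cv2.imread('pics/side9.png')
hs=cv2.cvtColor(im,cv2.COLOR_BGR2HSV); m=cv2.inRange(hs,(8,110,40),(30,255,255)); m[:250]=0; m[310:]=0; m[:,:110]=0; m[:,210:]=0
n,_,st,ce=cv2.connectedComponentsWithStats(m); P3=[]
for i in range(1,n):
    if st[i,4]>6: p=onz('side',*ce[i],.092); P3.append(p); print(ce[i].round(1),st[i,4],p.round(4))
print('mean',np.mean(P3,0))
E
```

```text
t 18.13 pos [0.5405 0.3851 0.1544] rot [ 3.1378e+00  7.0000e-03 -2.1000e-03] w 0.0617 F [ 0.2  0.7 -1.5] j6 0.44
shift [ 0.0035 -0.0029  0.0044] turn [ 0.0038  0.007  -0.0021] rows 0.2 0.1
[139.5 262.1] 39 [0.5784 0.3882 0.092 ]
[176.1 267. ] 37 [0.519  0.3614 0.092 ]
[143.5 288.1] 57 [0.5254 0.4273 0.092 ]
mean [0.54093126 0.39229163 0.092     ]
```

View pics/side12c.png

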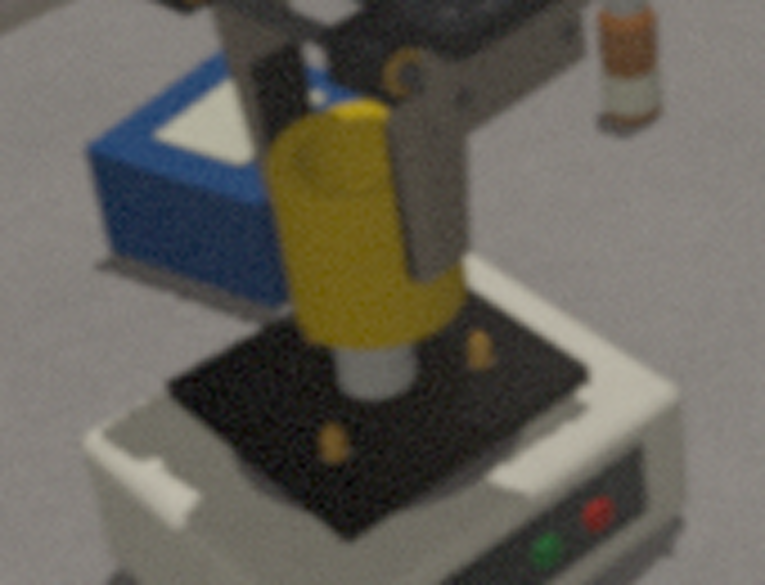

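View pics/top12c.png

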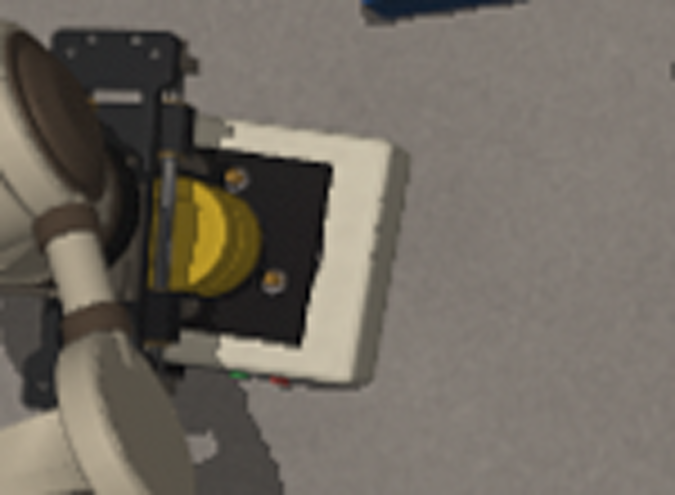

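The cup is just above the hub. The side-view studs put the centre at (.541,.392), biased toward the camera, and the top view gives (.544,.388). I'll target about (.5437,.3885).

Emit:
step_arm --moves '[[[0.002,-0.002,0.005,0,0,0,0.05],[0.003,-0.003,0.01,0,0,0,0.05],[0.003,-0.003,0.017,0,0,0,0.05],[0.003,-0.003,0.02,0,0,0,0.05],[0.003,-0.003,0.022,0,0,0,0.05]]]'

```text
t: 18.65
tool_pos: [0.5448, 0.3909, 0.1362]
tool_rot: [3.141, 0.001, 0.0]
wrist_force: [0.0, 0.4, -1.6]
grip_width: 0.0614
```

Emit:
step_arm --moves '[[[0,0,0,0,0,0,0.05],[0,0,0,0,0,0,0.05],[0,0,0,0,0,0,0.05],[0,0,0,0,0,0,0.05],[0,0,0,0,0,0,0.05]]]'

```text
t: 19.07
tool_pos: [0.5453, 0.3911, 0.1374]
tool_rot: [-3.141, -0.0, -0.0]
wrist_force: [-0.3, -0.8, -1.3]
grip_width: 0.0616
```

```bash
python3 go.py .5437 .3885 .118 0; python3 - <<'E'
from h import *
for n,b in (('side',(70,190,170,130)),('top',(60,170,150,110))):
  im=eyes.grab_frame(n); cv2.imwrite(f'pics/{n}13.png',im); x,y,w,h=b
  cv2.imwrite(f'pics/{n}13c.png',cv2.resize(im[y:y+h,x:x+w],None,fx=4.5,fy=4.5,interpolation=cv2.INTER_CUBIC))
E
```

```text
t 19.07 pos [0.5453 0.3911 0.1374] rot [-3.1414e+00 -5.0000e-04 -0.0000e+00] w 0.0616 F [-0.3 -0.8 -1.3] j6 0.44
shift [-0.0016  0.0026  0.0194] turn [-0.0002 -0.0005 -0.    ] rows 0.5 0.0
```

View pics/side13c.png

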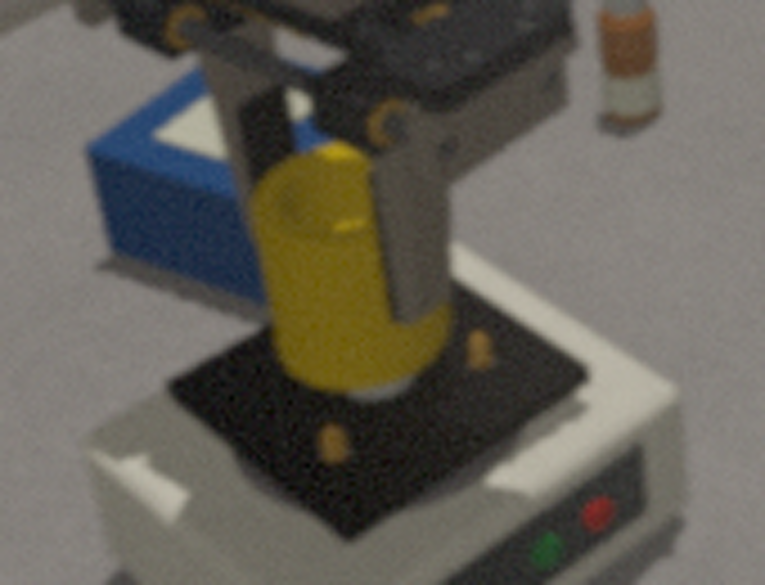

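View pics/top13c.png

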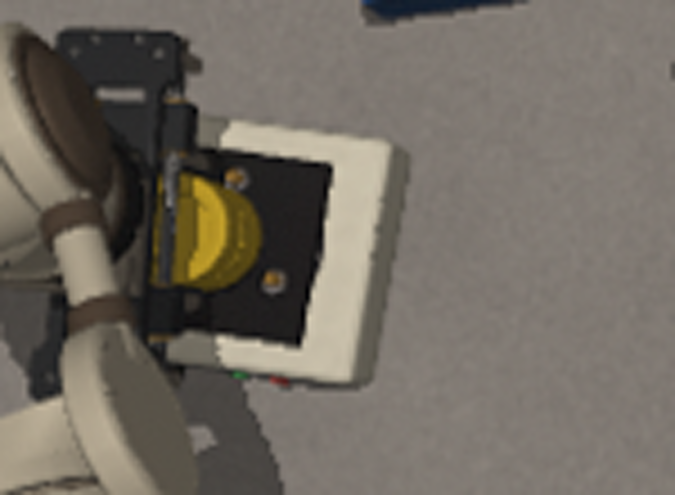

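In the side crop the cup's base centre is about 8 px (2.8 mm) left of the hub axis. That agrees with the tool reading, so I'll correct it and then lower.

Emit:
step_arm --moves '[[[-0.0015,0.0025,0,0,0,0,0.05],[-0.0015,0.0025,0,0,0,0,0.05],[-0.0015,0.0025,0.003,0,0,0,0.05],[-0.0015,0.0025,0.006,0,0,0,0.05],[-0.0015,0.0025,0.008,0,0,0,0.05]]]'

```text
t: 19.58
tool_pos: [0.5434, 0.3884, 0.1284]
tool_rot: [3.141, 0.001, -0.0]
wrist_force: [0.5, 0.3, -3.6]
grip_width: 0.0616
```

Emit:
step_arm --moves '[[[0,0,0,0,0,0,0.05],[0,0,0,0,0,0,0.05],[0,0,0,0,0,0,0.05],[0,0,0,0,0,0,0.05],[0,0,0,0,0,0,0.05]]]'

```text
t: 20.0
tool_pos: [0.5438, 0.3886, 0.1293]
tool_rot: [-3.141, -0.0, 0.0]
wrist_force: [-0.4, -0.5, -2.3]
grip_width: 0.0614
```

```bash
python3 go.py .5437 .3885 .118 0; python3 - <<'E'
from h import *
for n,b in (('side',(70,190,170,130)),('top',(60,170,150,110))):
  im=eyes.grab_frame(n); cv2.imwrite(f'pics/{n}14.png',im); x,y,w,h=b
  cv2.imwrite(f'pics/{n}14c.png',cv2.resize(im[y:y+h,x:x+w],None,fx=4.5,fy=4.5,interpolation=cv2.INTER_CUBIC))
E
```

```text
t 20.0 pos [0.5438 0.3886 0.1293] rot [-3.1415e+00 -3.0000e-04  0.0000e+00] w 0.0614 F [-0.4 -0.5 -2.3] j6 0.44
shift [-0.0001  0.0001  0.0113] turn [-0.0001 -0.0003  0.    ] rows 0.3 0.0
```

View pics/side14c.png

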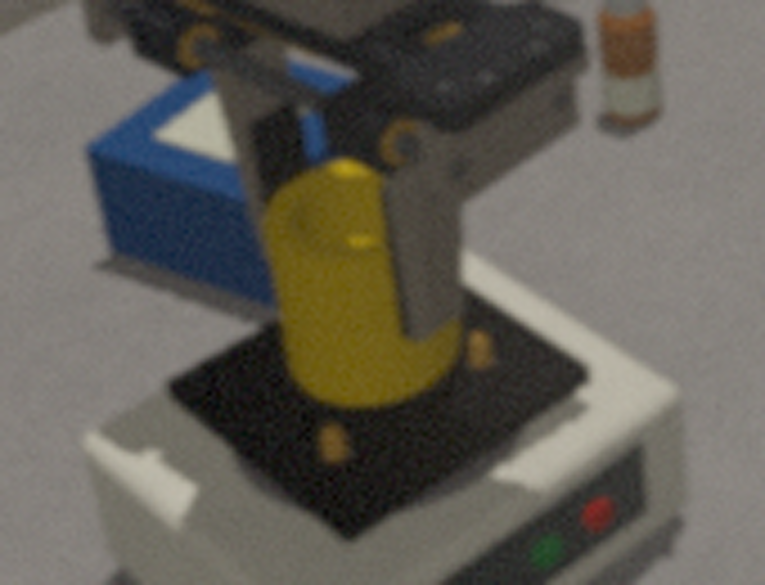

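View pics/top14c.png

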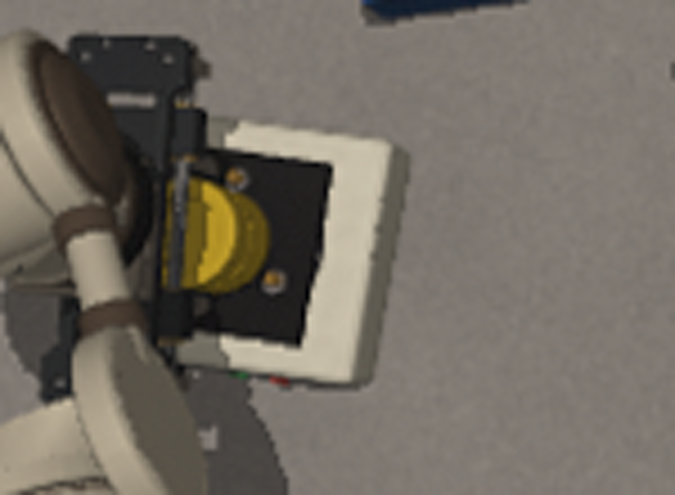

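Emit:
step_arm --moves '[[[0,0,0.002,0,0,0,0.05],[0,0,0.004,0,0,0,0.05],[0,0,0.006,0,0,0,0.05],[0,0,0.008,0,0,0,0.05],[0,0,0.009,0,0,0,0.05]]]'

```text
t: 20.52
tool_pos: [0.5434, 0.3883, 0.1195]
tool_rot: [3.141, 0.001, -0.0]
wrist_force: [-0.8, 0.6, -1.4]
grip_width: 0.0615
```

Emit:
step_arm --moves '[[[0,0,0.001,0,0,0,0.05],[0,0,0.001,0,0,0,0.05],[0,0,0.002,0,0,0,0.05],[0,0,0.002,0,0,0,0.05],[0,0,0.002,0,0,0,0.05]]]'

```text
t: 20.93
tool_pos: [0.5437, 0.3885, 0.1182]
tool_rot: [-3.142, -0.0, 0.0]
wrist_force: [0.1, 0.5, -1.5]
grip_width: 0.0615
```

```bash
python3 go.py .5437 .3885 .118 0; python3 - <<'E'
from h import *
for n,b in (('side',(70,190,170,130)),('top',(60,170,150,110))):
  im=eyes.grab_frame(n); cv2.imwrite(f'pics/{n}15.png',im); x,y,w,h=b
  cv2.imwrite(f'pics/{n}15c.png',cv2.resize(im[y:y+h,x:x+w],None,fx=4.5,fy=4.5,interpolation=cv2.INTER_CUBIC))
E
```

```text
t 20.93 pos [0.5437 0.3885 0.1182] rot [-3.1416e+00 -1.0000e-04  0.0000e+00] w 0.0615 F [ 0.1  0.5 -1.5] j6 0.44
shift [-0.      0.      0.0002] turn [-0.     -0.0001  0.    ] rows 0.0 0.0
```

View pics/side15c.png

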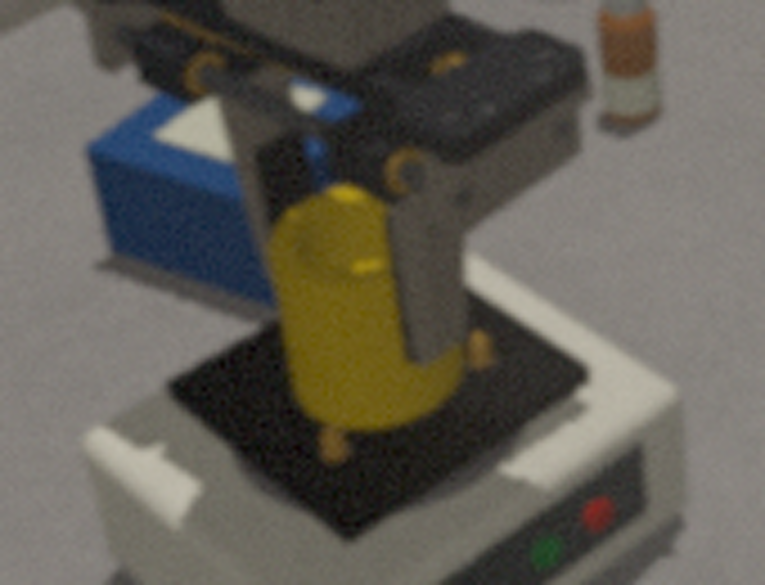

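The cup is passing inside the studs with no contact force. I'll seat it, release it and lift.

Emit:
step_arm --moves '[[[0,0,0.001,0,0,0,0.05],[0,0,0.0015,0,0,0,0.05],[0,0,0.002,0,0,0,0.05],[0,0,0.002,0,0,0,0.05],[0,0,0.002,0,0,0,0.08]]]'

```text
t: 21.45
tool_pos: [0.5442, 0.3888, 0.1175]
tool_rot: [-3.141, -0.002, 0.0]
wrist_force: [-0.7, 0.4, 0.1]
grip_width: 0.0662
```

Emit:
step_arm --moves '[[[0,0,0,0,0,0,0.088],[0,0,0,0,0,0,0.088],[0,0,0,0,0,0,0.088],[0,0,0,0,0,0,0.088],[0,0,-0.01,0,0,0,0.088]]]'

```text
t: 21.87
tool_pos: [0.5422, 0.3877, 0.1238]
tool_rot: [3.14, 0.004, -0.0]
wrist_force: [-0.4, 0.1, -0.3]
grip_width: 0.0883
```

Emit:
step_arm --moves '[[[0,0,-0.02,0,0,0,0.088],[0,0,-0.05,0,0,0,0.088],[0,0,-0.08,0,0,0,0.088],[0,0,-0.1,0,0,0,0.088],[0,0,-0.1,0,0,0,0.088]]]'

```text
t: 22.28
tool_pos: [0.5464, 0.3899, 0.2335]
tool_rot: [-3.137, -0.01, 0.0]
wrist_force: [0.4, -0.4, 1.8]
grip_width: 0.0876
```

```bash
python3 go.py .67 .107 .18 0; python3 - <<'E'
from h import *
for n,b in (('side',(70,190,170,130)),('top',(60,170,150,110))):
  im=eyes.grab_frame(n); cv2.imwrite(f'pics/{n}16.png',im); x,y,w,h=b
  cv2.imwrite(f'pics/{n}16c.png',cv2.resize(im[y:y+h,x:x+w],None,fx=4.5,fy=4.5,interpolation=cv2.INTER_CUBIC))
E
```

```text
t 22.28 pos [0.5464 0.3899 0.2335] rot [-3.1368 -0.0101  0.    ] w 0.0876 F [ 0.4 -0.4  1.8] j6 0.44
shift [0.123  0.2831 0.0534] turn [-0.0048 -0.0101  0.0001] rows 7.5 0.1
```

View pics/side16c.png

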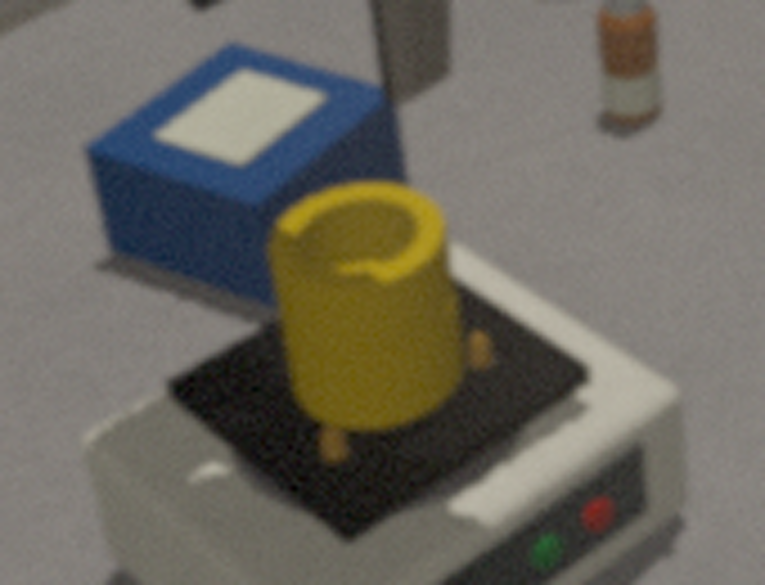

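View pics/top16c.png

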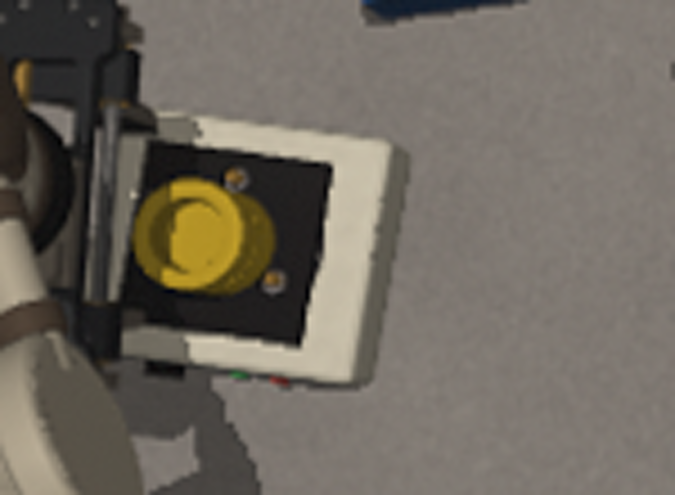

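The cup appears to sit upright inside the studs. I'll check its height numerically and cross-check the vial position from both views.

```bash
python3 - <<'E'
from m import *
def tri(a,b):
    o1,d1=ray('top',*a); o2,d2=ray('side',*b); d1/=np.linalg.norm(d1);d2/=np.linalg.norm(d2)
    A=np.stack([d1,-d2],1); s=np.linalg.lstsq(A,o2-o1,rcond=None)[0]; p,q=o1+d1*s[0],o2+d2*s[1]; return ((p+q)/2).round(4),round(np.linalg.norm(p-q),4)
t=cv2.imread('pics/top16.png'); s=cv2.imread('pics/side16.png')
# cap centroid
def capc(im,x,y,w,h,thr=150):
    hs=cv2.cvtColor(im,cv2.COLOR_BGR2HSV); m=np.zeros(im.shape[:2],np.uint8); m[y:y+h,x:x+w]=cv2.inRange(hs,(0,0,thr),(180,60,255))[y:y+h,x:x+w]
    ys,xs=np.nonzero(m); return xs.mean(),ys.mean(),len(xs)
a=capc(t,205,170,25,25,165); b=capc(s,198,180,24,14,140); print(a,b,tri(a[:2],b[:2]))
print('top0',onz('top',a[0],a[1],.075))
# vial base in side: body silhouette
for z in (0,.075): print('pred side',z,proj('side',[.6696,.1075,z]))
cv2.imwrite('pics/v.png',cv2.resize(s[175:225,185:235],None,fx=10,fy=10,interpolation=cv2.INTER_CUBIC))
# cup silhouette predicted
for z in (.088,.153):
    P_=[proj('side',[.5437+.031*np.cos(q),.3885+.031*np.sin(q),z]) for q in np.linspace(0,6.28,60)]; P_=np.array(P_); print('cup z',z,'crop side u',((P_.min(0)-[70,190])*4.5).round(),((P_.max(0)-[70,190])*4.5).round())
    P_=np.array([proj('top',[.5437+.031*np.cos(q),.3885+.031*np.sin(q),z]) for q in np.linspace(0,6.28,60)]); print('top',((P_.min(0)-[60,170])*4.5).round(),((P_.max(0)-[60,170])*4.5).round())
E
```

```text
(np.float64(215.94736842105263), np.float64(179.89473684210526), 38) (np.float64(208.8709677419355), np.float64(186.2258064516129), 31) (array([0.6695, 0.1085, 0.0729]), np.float64(0.0006))
top0 [0.66934046 0.10852141 0.075     ]
pred side 0 (np.float64(211.02655439382676), np.float64(213.11642537940756))
pred side 0.075 (np.float64(208.9323188460031), np.float64(185.1993727565689))
cup z 0.088 crop side u [292. 314.] [463. 427.]
top [168. 187.] [274. 291.]
cup z 0.153 crop side u [264. 176.] [444. 284.]
top [129. 176.] [241. 286.]
```

View pics/v.png

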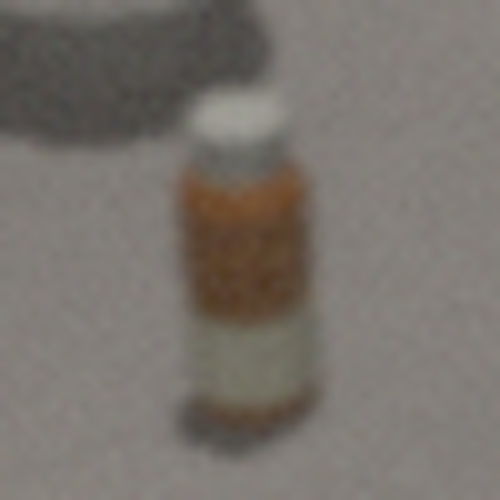

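The cup silhouette matches prediction (base row 427 in the crop, rim right edge 243 against 241), so it is seated at about (.544,.388). Both views put the vial at (.6695,.1085), with the rays missing by only 0.6 mm. I'll go to the vial.

Emit:
step_arm --moves '[[[0.016,0.037,0.006,0,0,0,0.07],[0.032,0.074,0.012,0,0,0,0.06],[0.048,0.111,0.018,0,0,0,0.06],[0.064,0.148,0.024,0,0,0,0.06],[0.08,0.185,0.03,0,0,0,0.06]]]'

```text
t: 22.8
tool_pos: [0.6227, 0.2016, 0.1932]
tool_rot: [3.141, 0.004, 0.0]
wrist_force: [0.6, 0.5, -1.4]
grip_width: 0.06
```

Emit:
step_arm --moves '[[[0.015,0.035,0.01,0,0,0,0.06],[0.03,0.07,0.02,0,0,0,0.06],[0.043,0.097,0.025,0,0,0,0.06],[0.043,0.097,0.04,0,0,0,0.06],[0.043,0.097,0.07,0,0,0,0.06]]]'

```text
t: 23.22
tool_pos: [0.6687, 0.1041, 0.127]
tool_rot: [3.142, -0.004, -0.003]
wrist_force: [0.5, 0.6, 0.2]
grip_width: 0.0598
```

Emit:
step_arm --moves '[[[0,0,0,0,0,0,0.06],[0,0,0,0,0,0,0.06],[0,0,0,0,0,0,0.06],[0,0,0,0,0,0,0.06],[0,0,0,0,0,0,0.06]]]'

```text
t: 23.63
tool_pos: [0.6676, 0.107, 0.1279]
tool_rot: [3.142, -0.003, 0.001]
wrist_force: [-0.1, -0.3, -0.3]
grip_width: 0.0598
```

```bash
python3 go.py .6695 .1085 .031 0
```

```text
t 23.63 pos [0.6676 0.107  0.1279] rot [ 3.1415e+00 -2.8000e-03  8.0000e-04] w 0.0598 F [-0.1 -0.3 -0.3] j6 -0.02
shift [ 0.0017 -0.0015  0.0969] turn [ 0.0001 -0.0028  0.0008] rows 2.3 0.0
```

Emit:
step_arm --moves '[[[0.0015,-0.0015,0,0,0,0,0.06],[0.0015,-0.0015,0.01,0,0,0,0.06],[0.0015,-0.0015,0.02,0,0,0,0.06],[0.0015,-0.0015,0.03,0,0,0,0.06],[0.0015,-0.0015,0.036,0,0,0,0.06]]]'

```text
t: 24.05
tool_pos: [0.6668, 0.108, 0.0874]
tool_rot: [-3.142, 0.003, -0.0]
wrist_force: [0.5, 0.4, -0.2]
grip_width: 0.0599
```

Emit:
step_arm --moves '[[[0,0,0,0,0,0,0.06],[0,0,0,0,0,0,0.06],[0,0,0,0,0,0,0.06],[0,0,0,0,0,0,0.06],[0,0,0,0,0,0,0.06]]]'

```text
t: 24.47
tool_pos: [0.6687, 0.108, 0.0908]
tool_rot: [3.142, -0.001, -0.0]
wrist_force: [1.6, 0.1, 0.2]
grip_width: 0.06
```

```bash
python3 go.py .6695 .1085 .031 0; python3 - <<'E'
from h import *
for n,b in (('side',(130,120,170,130)),('top',(170,120,150,110))):
  im=eyes.grab_frame(n); cv2.imwrite(f'pics/{n}17.png',im); x,y,w,h=b
  cv2.imwrite(f'pics/{n}17c.png',cv2.resize(im[y:y+h,x:x+w],None,fx=4.5,fy=4.5,interpolation=cv2.INTER_CUBIC))
E
```

```text
t 24.47 pos [0.6687 0.108  0.0908] rot [ 3.1416e+00 -1.2000e-03 -1.0000e-04] w 0.06 F [1.6 0.1 0.2] j6 -0.02
shift [ 0.0008 -0.0005  0.0598] turn [ 0.     -0.0012 -0.0001] rows 1.4 0.0
```

View pics/side17c.png

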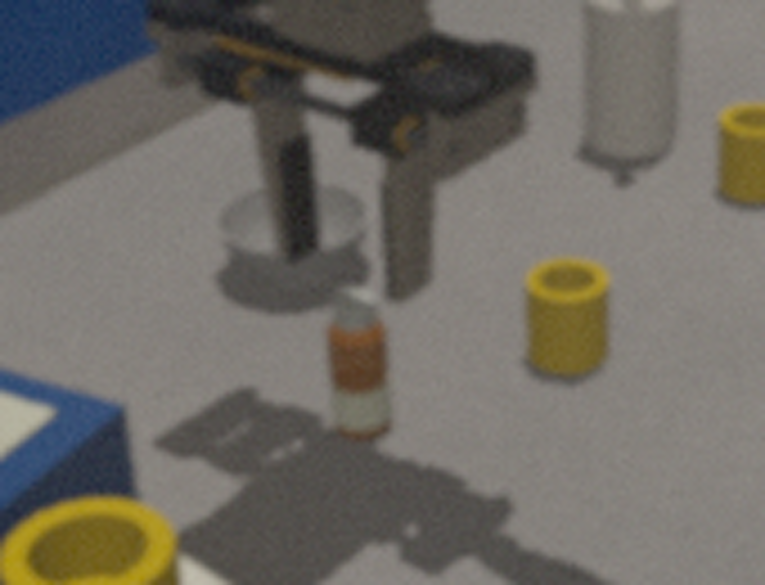

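The fingers straddle the vial at (357,360) in the crop. I'll descend slowly and grip gently.

Emit:
step_arm --moves '[[[0.0005,-0.0005,0.012,0,0,0,0.06],[0.0005,-0.0005,0.026,0,0,0,0.06],[0.0005,-0.0005,0.04,0,0,0,0.06],[0.0005,-0.0005,0.052,0,0,0,0.06],[0.0005,-0.0005,0.059,0,0,0,0.06]]]'

```text
t: 24.98
tool_pos: [0.6666, 0.1085, 0.0274]
tool_rot: [-3.142, 0.005, -0.0]
wrist_force: [-0.3, 0.8, -0.9]
grip_width: 0.0599
```

Emit:
step_arm --moves '[[[0,0,0,0,0,0,0.06],[0,0,0,0,0,0,0.06],[0,0,0,0,0,0,0.05],[0,0,0,0,0,0,0.042],[0,0,0,0,0,0,0.036]]]' --squeeze 18

```text
t: 25.4
tool_pos: [0.6694, 0.1085, 0.0322]
tool_rot: [3.142, -0.002, 0.0]
wrist_force: [0.3, 0.3, 0.2]
grip_width: 0.0425
```

Emit:
step_arm --moves '[[[0,0,0,0,0,0,0.032],[0,0,0,0,0,0,0.028],[0,0,0,0,0,0,0.02],[0,0,0,0,0,0,0.02],[0,0,0,0,0,0,0.02]]]'

```text
t: 25.82
tool_pos: [0.6692, 0.1085, 0.0316]
tool_rot: [3.142, -0.001, -0.0]
wrist_force: [0.2, 0.6, 1.4]
grip_width: 0.0291
```

Emit:
step_arm --moves '[[[0,0,0,0,0,0,0.02],[0,0,-0.005,0,0,0,0.02],[0,0,-0.015,0,0,0,0.02],[0,0,-0.03,0,0,0,0.02],[0,0,-0.04,0,0,0,0.02]]]'

```text
t: 26.23
tool_pos: [0.6693, 0.1085, 0.0733]
tool_rot: [-3.142, -0.001, -0.0]
wrist_force: [0.1, -0.6, -0.5]
grip_width: 0.0297
```

```bash
python3 go.py .544 .3885 .22 0; python3 - <<'E'
from h import *
for n,b in (('side',(130,120,170,130)),):
  im=eyes.grab_frame(n); cv2.imwrite(f'pics/{n}18.png',im); x,y,w,h=b
  cv2.imwrite(f'pics/{n}18c.png',cv2.resize(im[y:y+h,x:x+w],None,fx=4.5,fy=4.5,interpolation=cv2.INTER_CUBIC))
E
```

```text
t 26.23 pos [0.6693 0.1085 0.0733] rot [-3.1416e+00 -1.5000e-03 -0.0000e+00] w 0.0297 F [ 0.1 -0.6 -0.5] j6 -0.02
shift [-0.125  -0.28   -0.1469] turn [-0.     -0.0015 -0.    ] rows 8.2 0.0
```

View pics/side18c.png

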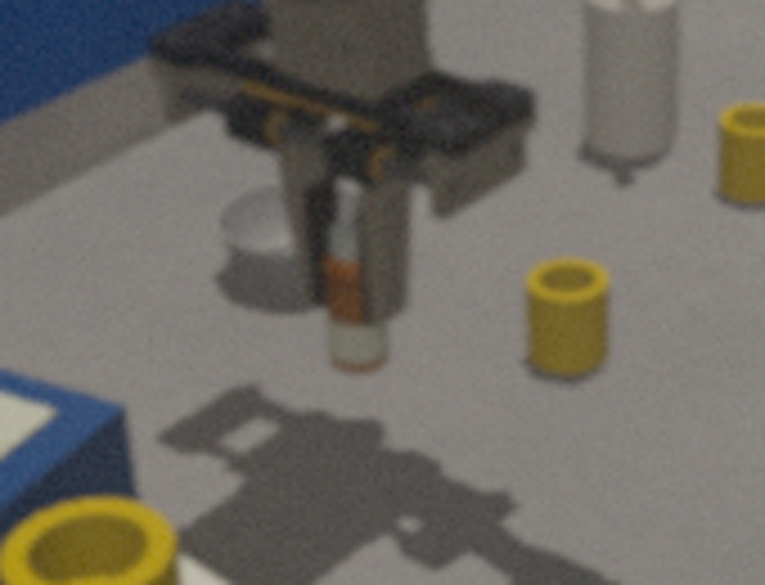

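The vial is lifted upright with a 29.7 mm opening. I'll raise it, then carry it over the cup.

Emit:
step_arm --moves '[[[0,0,-0.03,0,0,0,0.02],[0,0,-0.06,0,0,0,0.02],[0,0,-0.09,0,0,0,0.02],[0,0,-0.12,0,0,0,0.02],[0,0,-0.145,0,0,0,0.02]]]'

```text
t: 26.7
tool_pos: [0.6692, 0.1085, 0.2196]
tool_rot: [3.142, -0.003, -0.0]
wrist_force: [0.1, 0.7, -1.2]
grip_width: 0.0295
```

Emit:
step_arm --moves '[[[-0.011,-0.024,0,0,0,0,0.02],[-0.024,-0.053,0,0,0,0,0.02],[-0.037,-0.082,0,0,0,0,0.02],[-0.05,-0.111,0,0,0,0,0.02],[-0.063,-0.14,0,0,0,0,0.02]]]'

```text
t: 27.12
tool_pos: [0.6051, 0.2497, 0.217]
tool_rot: [-3.141, -0.001, -0.0]
wrist_force: [0.2, -0.3, -0.7]
grip_width: 0.0296
```

Emit:
step_arm --moves '[[[-0.013,-0.029,0,0,0,0,0.02],[-0.026,-0.058,0,0,0,0,0.02],[-0.039,-0.087,0,0,0,0,0.02],[-0.052,-0.116,0,0,0,0,0.02],[-0.062,-0.139,0,0,0,0,0.02]]]'

```text
t: 27.53
tool_pos: [0.5424, 0.3897, 0.217]
tool_rot: [-3.141, -0.001, 0.001]
wrist_force: [0.3, -0.4, -1.4]
grip_width: 0.0294
```

Emit:
step_arm --moves '[[[0,0,0,0,0,0,0.02],[0,0,0,0,0,0,0.02],[0,0,0,0,0,0,0.02],[0,0,0,0,0,0,0.02],[0,0,0,0,0,0,0.02]]]'

```text
t: 27.95
tool_pos: [0.5444, 0.3863, 0.2163]
tool_rot: [3.141, -0.0, -0.002]
wrist_force: [0.4, -0.7, -1.6]
grip_width: 0.0291
```

```bash
python3 go.py .544 .3883 .1585 0; python3 - <<'E'
from h import *
for n,b in (('side',(70,170,170,130)),('top',(60,170,150,110))):
  im=eyes.grab_frame(n); cv2.imwrite(f'pics/{n}19.png',im); x,y,w,h=b
  cv2.imwrite(f'pics/{n}19c.png',cv2.resize(im[y:y+h,x:x+w],None,fx=4.5,fy=4.5,interpolation=cv2.INTER_CUBIC))
E
```

```text
t 27.95 pos [0.5444 0.3863 0.2163] rot [ 3.1414e+00 -2.0000e-04 -1.7000e-03] w 0.0291 F [ 0.4 -0.7 -1.6] j6 0.44
shift [-0.0004 -0.002   0.0578] turn [ 0.0002 -0.0002 -0.0017] rows 1.4 0.0
```

View pics/side19c.png

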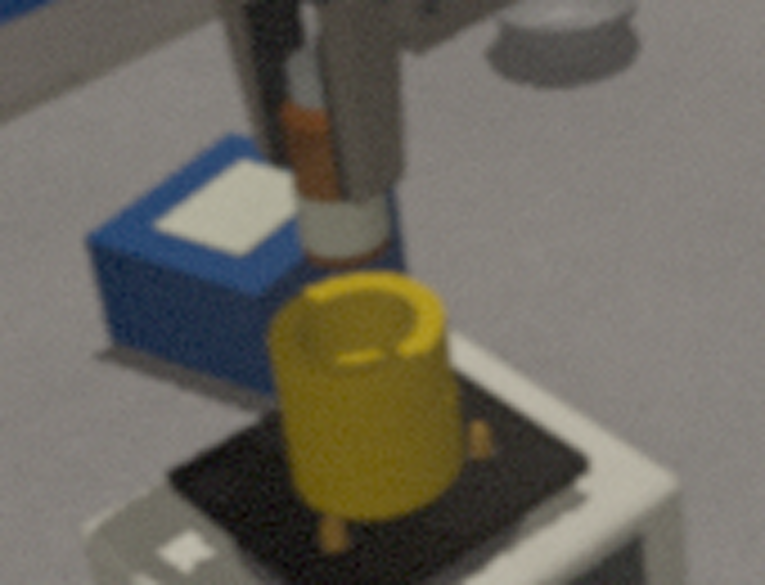

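Emit:
step_arm --moves '[[[0,-0.001,0.005,0,0,0,0.02],[0,-0.001,0.01,0,0,0,0.02],[0,-0.001,0.015,0,0,0,0.02],[0,-0.001,0.02,0,0,0,0.02],[0,-0.001,0.022,0,0,0,0.02]]]'

```text
t: 28.47
tool_pos: [0.5431, 0.3882, 0.1924]
tool_rot: [3.141, 0.002, 0.0]
wrist_force: [0.4, -0.5, -0.4]
grip_width: 0.0295
```

Emit:
step_arm --moves '[[[0,0,0,0,0,0,0.02],[0,0,0,0,0,0,0.02],[0,0,0,0,0,0,0.02],[0,0,0,0,0,0,0.02],[0,0,0,0,0,0,0.02]]]'

```text
t: 28.88
tool_pos: [0.5439, 0.3886, 0.1945]
tool_rot: [-3.141, -0.001, 0.0]
wrist_force: [0.2, 1.4, -0.5]
grip_width: 0.0295
```

```bash
python3 go.py .544 .3883 .1585 0; python3 - <<'E'
from h import *
for n,b in (('side',(70,170,170,130)),('top',(60,170,150,110))):
  im=eyes.grab_frame(n); cv2.imwrite(f'pics/{n}20.png',im); x,y,w,h=b
  cv2.imwrite(f'pics/{n}20c.png',cv2.resize(im[y:y+h,x:x+w],None,fx=4.5,fy=4.5,interpolation=cv2.INTER_CUBIC))
E
```

```text
t 28.88 pos [0.5439 0.3886 0.1945] rot [-3.1413e+00 -6.0000e-04  1.0000e-04] w 0.0295 F [ 0.2  1.4 -0.5] j6 0.44
shift [0.0001 0.0003 0.036 ] turn [-0.0003 -0.0006  0.0001] rows 0.9 0.0
```

View pics/side20c.png

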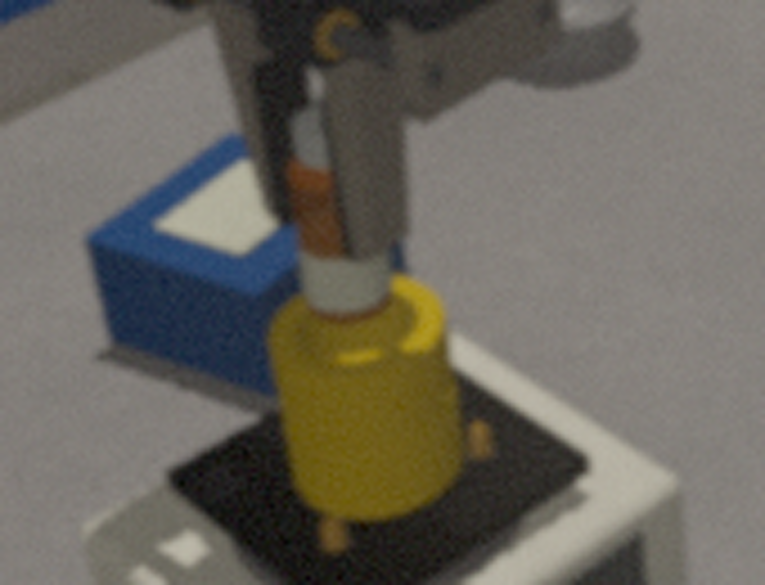

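View pics/top20c.png

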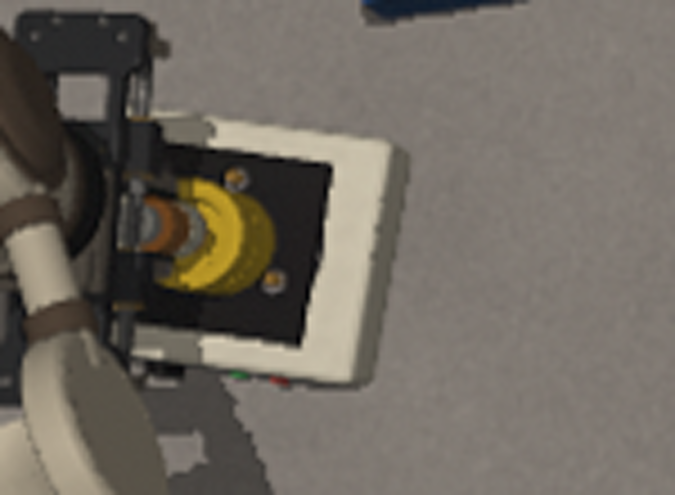

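The vial base is centred over the well to within about 2 mm. I'll lower it in.

Emit:
step_arm --moves '[[[-0.001,0.001,0.005,0,0,0,0.02],[-0.001,0.001,0.01,0,0,0,0.02],[-0.001,0.001,0.015,0,0,0,0.02],[-0.001,0.001,0.019,0,0,0,0.02],[-0.001,0.001,0.022,0,0,0,0.02]]]'

```text
t: 29.4
tool_pos: [0.5423, 0.3873, 0.1709]
tool_rot: [3.141, 0.001, -0.0]
wrist_force: [0.5, -0.7, -0.7]
grip_width: 0.0296
```

Emit:
step_arm --moves '[[[0,0,0.003,0,0,0,0.02],[0,0,0.006,0,0,0,0.02],[0,0,0.009,0,0,0,0.02],[0,0,0.011,0,0,0,0.02],[0,0,0.012,0,0,0,0.02]]]'

```text
t: 29.82
tool_pos: [0.5426, 0.3875, 0.1597]
tool_rot: [3.141, 0.0, 0.0]
wrist_force: [-0.2, -0.4, 0.1]
grip_width: 0.0294
```

Emit:
step_arm --moves '[[[0,0,0,0,0,0,0.02],[0,0,0,0,0,0,0.02],[0,0,0,0,0,0,0.02],[0,0,0,0,0,0,0.02],[0,0,0,0,0,0,0.02]]]'

```text
t: 30.23
tool_pos: [0.5428, 0.3875, 0.1603]
tool_rot: [-3.141, -0.0, 0.0]
wrist_force: [-0.3, 0.4, -0.4]
grip_width: 0.0295
```

```bash
python3 go.py .544 .3883 .1585 0; python3 - <<'E'
from h import *
for n,b in (('side',(70,170,170,130)),('top',(60,170,150,110))):
  im=eyes.grab_frame(n); cv2.imwrite(f'pics/{n}21.png',im); x,y,w,h=b
  cv2.imwrite(f'pics/{n}21c.png',cv2.resize(im[y:y+h,x:x+w],None,fx=4.5,fy=4.5,interpolation=cv2.INTER_CUBIC))
E
```

```text
t 30.23 pos [0.5428 0.3875 0.1603] rot [-3.1414e+00 -3.0000e-04  0.0000e+00] w 0.0295 F [-0.3  0.4 -0.4] j6 0.44
shift [ 0.0012 -0.0008  0.0018] turn [-0.0002 -0.0003  0.    ] rows 0.1 0.0
```

View pics/side21c.png

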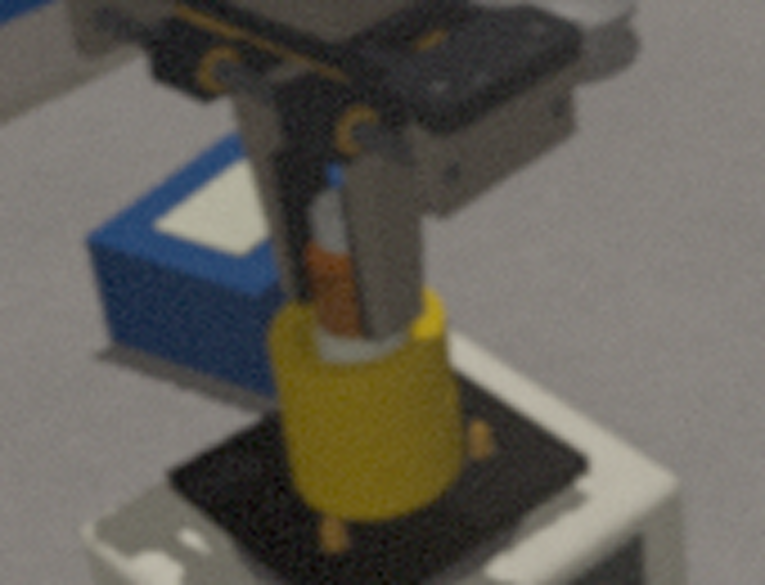

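The vial is in the well. I'll go down the last 1.5–2 mm, release gently and lift straight up.

Emit:
step_arm --moves '[[[0,0,0.001,0,0,0,0.02],[0,0,0.0015,0,0,0,0.02],[0,0,0.002,0,0,0,0.02],[0,0,0.002,0,0,0,0.02],[0,0,0.002,0,0,0,0.033]]]'

```text
t: 30.75
tool_pos: [0.5429, 0.3876, 0.1583]
tool_rot: [-3.141, -0.001, 0.0]
wrist_force: [-0.8, 0.1, -0.3]
grip_width: 0.0328
```

Emit:
step_arm --moves '[[[0,0,0,0,0,0,0.04],[0,0,0,0,0,0,0.05],[0,0,0,0,0,0,0.055],[0,0,0,0,0,0,0.055],[0,0,-0.01,0,0,0,0.055]]]'

```text
t: 31.17
tool_pos: [0.5413, 0.3868, 0.1659]
tool_rot: [3.14, 0.004, -0.0]
wrist_force: [-0.8, 0.4, -0.3]
grip_width: 0.055
```

Emit:
step_arm --moves '[[[0,0,-0.02,0,0,0,0.055],[0,0,-0.05,0,0,0,0.055],[0,0,-0.08,0,0,0,0.055],[0,0,-0.11,0,0,0,0.055],[0,0,-0.11,0,0,0,0.055]]]'

```text
t: 31.58
tool_pos: [0.5455, 0.3889, 0.2875]
tool_rot: [-3.136, -0.012, 0.0]
wrist_force: [0.8, 0.1, 1.4]
grip_width: 0.0548
```

Emit:
step_arm --moves '[[[0,0.03,0,0,0,0,0.055],[0,0.07,0,0,0,0,0.055],[0,0.11,0,0,0,0,0.055],[0,0.14,0,0,0,0,0.055],[0,0.16,0,0,0,0,0.055]]]'

```text
t: 32.0
tool_pos: [0.5427, 0.2248, 0.2786]
tool_rot: [3.141, -0.001, -0.002]
wrist_force: [-0.2, 0.0, 0.2]
grip_width: 0.0551
```

Emit:
step_arm --moves '[[[0,0,0,0,0,0,0.055],[0,0,0,0,0,0,0.055],[0,0,0,0,0,0,0.055],[0,0,0,0,0,0,0.055],[0,0,0,0,0,0,0.055]]]'

```text
t: 32.42
tool_pos: [0.5425, 0.2286, 0.278]
tool_rot: [-3.141, 0.0, 0.002]
wrist_force: [-0.1, 0.4, -1.3]
grip_width: 0.055
```

```bash
python3 go.py .544 .3883 .1585 0; python3 - <<'E'
from h import *
for n,b in (('side',(70,170,170,130)),('top',(60,150,170,130))):
  im=eyes.grab_frame(n); cv2.imwrite(f'pics/{n}22.png',im); x,y,w,h=b
  cv2.imwrite(f'pics/{n}22c.png',cv2.resize(im[y:y+h,x:x+w],None,fx=4.5,fy=4.5,interpolation=cv2.INTER_CUBIC))
a=cv2.imread('pics/top22.png');b=cv2.imread('pics/side22.png')
cv2.imwrite('pics/both22.png',cv2.resize(np.hstack([b,a]),(800,300)))
for n,z in (('vial base',.127),('cap top',.202)): print(n,'side crop',(np.array(proj('side',[.5435,.388,z]))-[70,170])*4.5,'top crop',(np.array(proj('top',[.5435,.388,z]))-[60,150])*4.5)
E
```

```text
t 32.42 pos [0.5425 0.2286 0.278 ] rot [-3.1414e+00  2.0000e-04  1.6000e-03] w 0.055 F [-0.1  0.4 -1.3] j6 0.19
shift [ 0.0017 -0.1597  0.1196] turn [-0.0002  0.0002  0.0016] rows 4.8 0.0
vial base side crop [365.79253705 375.63088224] top crop [200.6969623  324.56399485]
cap top side crop [337.34114897 203.07007692] top crop [155.84315172 314.11897069]
```

View pics/side22c.png

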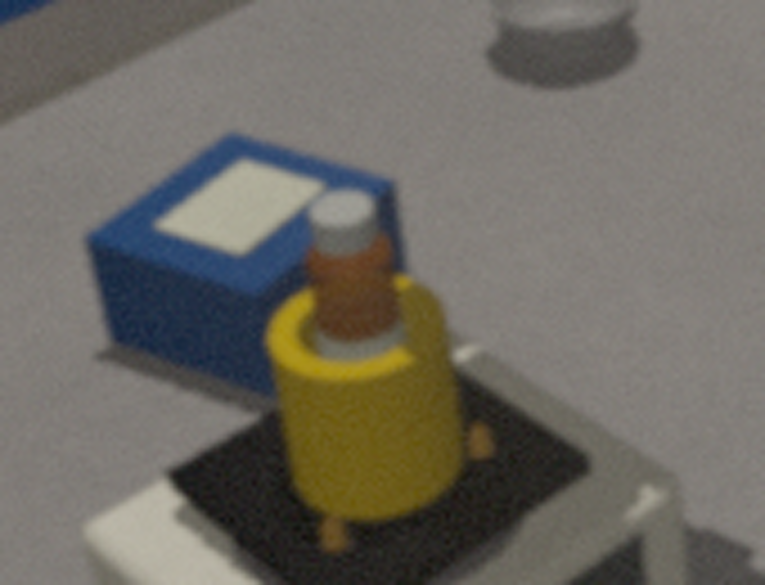

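View pics/top22c.png

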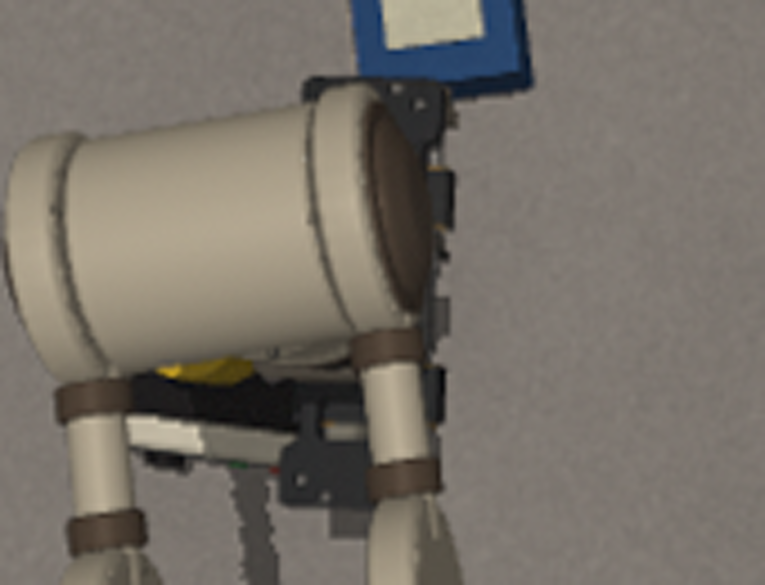

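View pics/both22.png

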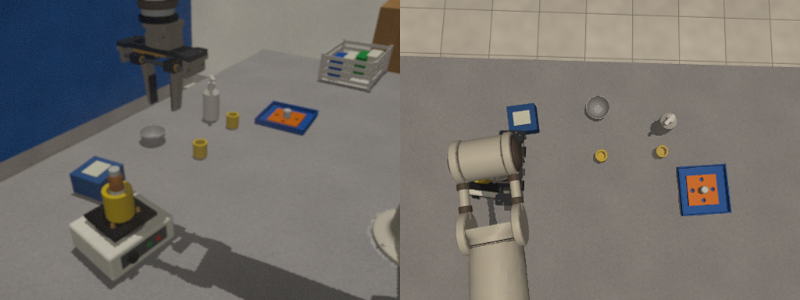

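The vial stands upright in the cup, with its cap at (342,207) in the crop against a predicted (337,203). I'll back off further for one clear top check.

Emit:
step_arm --moves '[[[0,0.035,0,0,0,0,0.055],[0,0.075,0,0,0,0,0.055],[0,0.115,0,0,0,0,0.055],[0,0.155,0,0,0,0,0.055],[0,0.19,0,0,0,0,0.055]]]'

```text
t: 32.93
tool_pos: [0.5425, 0.0358, 0.2782]
tool_rot: [3.141, -0.0, 0.001]
wrist_force: [0.0, 0.1, 0.3]
grip_width: 0.0552
```

Emit:
step_arm --moves '[[[0,0,0,0,0,0,0.055],[0,0,0,0,0,0,0.055],[0,0,0,0,0,0,0.055],[0,0,0,0,0,0,0.055],[0,0,0,0,0,0,0.055]]]'

```text
t: 33.35
tool_pos: [0.5427, 0.039, 0.2781]
tool_rot: [-3.141, 0.0, 0.002]
wrist_force: [0.6, 0.4, -0.2]
grip_width: 0.055
```

```bash
python3 - <<'E'
from m import *
t=eyes.grab_frame('top'); cv2.imwrite('pics/top23.png',t)
cv2.imwrite('pics/top23c.png',cv2.resize(t[190:260,70:160],None,fx=7,fy=7,interpolation=cv2.INTER_CUBIC))
for nm,im in (('before',top),('now',t)):
  for c in blobs(im,(105,150,40),(125,255,255)): 
    if cv2.contourArea(c)<4500: print(nm,'blue',cv2.boundingRect(c))
c=max(blobs(t,(4,150,80),(18,255,255)),key=cv2.contourArea)
print('orange',cv2.minAreaRect(np.array([onz('top',u,v,.013)[:2] for u,v in c[:,0].astype(float)],np.float32)),'tray .5087 -.3854')
d=cv2.absdiff(t,top).max(2)
for n,(x,y,w,h) in (('swab',(135,130,45,45)),('dish',(235,120,35,35)),('pump',(330,142,27,27))): print(n,'mean diff',d[y:y+h,x:x+w].mean().round(1))
E
```

```text
before blue (356, 210, 68, 66)
before blue (137, 132, 41, 41)
now blue (356, 210, 68, 66)
now blue (137, 132, 41, 41)
orange ((0.5080090165138245, -0.3811754286289215), (0.10788998007774353, 0.10953663289546967), 4.745858669281006) tray .5087 -.3854
swab mean diff 1.6
dish mean diff 1.5
pump mean diff 1.6
```

View pics/top23c.png

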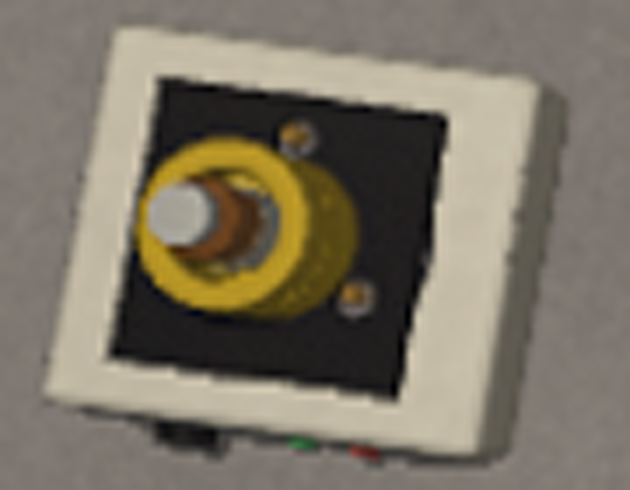

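View pics/top23.png

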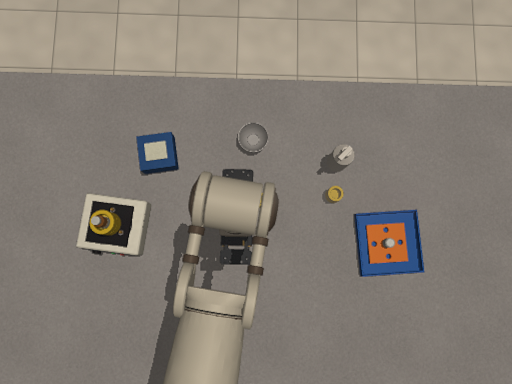

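The stack is seated, with the vial in the cup on the black plate and the studs through its holes. The orange plate is centred in the tray and the bystanders have not moved. I'm handing in.

```bash
python3 -c "
from rig import ticket
print(ticket.job_done())"
```

```text
the job is handed in; nothing more can be done
None
```

The job is done and handed in at about 33 s of the 141 s allowed; handing in gives no verdict.

**What I did:**
- I laid the four-hole orange plate in the blue tray, hub up.
- I fitted the black plate over the shaker's three studs.
- I stood the 62 mm yellow cup over its hub. The other two yellow cups measured about 42 mm, so I left them alone.
- I stood the vial in the cup.

**Last checks:**
- **Black plate:** it looked flat, with the studs standing through its holes. I judged this from the pictures and the tool height at release (about 91–92 mm), not from a separate height measurement.
- **Cup:** its outline matched the predicted seated outline to about 1–2 mm.
- **Vial:** it stands upright, with its cap within about 2 mm of where it should be in the side view.
- **Orange plate:** it is about 4 mm from the tray centre and square to the tray.
- **Bystanders:** the pump bottle, steel dish and swab box look unchanged between the first and last top views.

**Disagreement:** the two cameras differed by about 5 mm on the shaker's centre. The side view was pulled toward its camera by the visible faces of the studs, so I aimed the cup close to the top-view value, and it went inside the studs without contact force. No check failed.

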